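# Change over the parts in an indexing blast carousel

## Task

Click the carousel round by its knob to bring each finished collar to the window of the guard, and stand all collars upright in the steel tray before any piston is loaded. Then load every piston waiting on the bench, each flat into the nest of its own size so that it holds that nest's sensing pin down, indexing each nest to the window. Finally click the carousel to rest with the knob's white tick pointing out of the window, leaving the other things on the bench alone.

Things in the scene. Friction and masses are not known exactly. Their poses are not given: they have to be found in the camera images.
- blaster: Fixed blast unit, 300 x 300 mm, origin on the bench under its middle; own -x is its loading side. Index plate: 272 mm disc, top 34 mm above the bench. Over it a flat clear guard, 82 to 87 mm above the bench, on posts 14 mm thick at x, y = +-139 mm, open at the front between the posts. A nozzle stands on it at own x = 95, up to 117 mm. Parts can be loaded only through the guard's window.
- window (a point): Point at plate-top height in the middle of the guard's window (own x = -95, y = 0 mm of the blast unit): where a nest stands when indexed to the window. The window is an opening in the guard, own y = -64 to 64 mm, from the guard's front edge (own x = -147) in to own x = -33 mm.
- dial (a joint): Angle of index plate and knob (one piece), rad, clockwise from above positive, endless both ways. Detents every 60 deg (1.047 rad), 0.15 N m to pass between two; let go, the plate swings to the nearest one (within 0.03 rad). It starts near 0 with nest 3 in the window; at (k - 3) x 1.047 rad nest k stands there (k = 0 to 5, repeats every 6 clicks).
- knob (a point): Middle of the black bar knob above the guard, on the plate's axis, 118 mm above the bench. The bar is 52 mm long, 16 mm wide and 28 mm tall (104 to 132 mm above the bench); its length lies along this point's x axis, so pinch it across its y axis. It turns with the plate; a white tick marks the end pointing to nest 0 (the point's +x).
- collar_a: Finished aluminium collar: flange 48 mm diameter and 10 mm thick, above it a neck 34 mm diameter up to 36 mm height; 0.22 kg. Origin at the centre of its underside, z up. It starts in nest 0, under the guard. May be absent.
- collar_b: Finished aluminium collar: flange 48 mm diameter and 10 mm thick, above it a neck 34 mm diameter up to 36 mm height; 0.22 kg. Origin at the centre of its underside, z up. It starts in nest 5, under the guard. May be absent.
- piston_32: Plain steel brake piston (short cylinder with a dark round spot on top), 32 mm diameter, 22 mm tall, both ends alike in size; 0.13 kg. Origin at the centre of its underside, z along its axis, upright on the bench at the start. Belongs in nest 1. May be absent.
- piston_39: Plain steel brake piston (short cylinder with a dark round spot on top), 39 mm diameter, 22 mm tall, both ends alike in size; 0.18 kg. Origin at the centre of its underside, z along its axis, upright on the bench at the start. Belongs in nest 2. May be absent.
- piston_46: Plain steel brake piston (short cylinder with a dark round spot on top), 46 mm diameter, 22 mm tall, both ends alike in size; 0.24 kg. Origin at the centre of its underside, z along its axis, upright on the bench at the start. Belongs in nest 3. May be absent.
- piston_53: Plain steel brake piston (short cylinder with a dark round spot on top), 53 mm diameter, 22 mm tall, both ends alike in size; 0.3 kg. Origin at the centre of its underside, z along its axis, upright on the bench at the start. Belongs in nest 4. May be absent.
- nest0 (a point): Middle of collar_a's nest, on the plate top, 95 mm from the axis; turns with the plate. A nest is a white ring 7 mm high, flared: inside it is 3.6 mm (at the plate) to 9 mm (at the rim) wider than its part, outside 16 mm wider. In its middle a brass sensing pin, 8 mm thick, stands up 5 mm on a weak spring (0.6 N): the part's weight holds it down and the part then lies on the plate.
- nest1 (a point): The same for the nest of the 32 mm piston, 1 click on from nest 0 (counter-clockwise round the plate seen from above, so brought to the window by clockwise turning).
- nest2 (a point): The same for the nest of the 39 mm piston, 2 clicks on from nest 0 (counter-clockwise round the plate seen from above, so brought to the window by clockwise turning).
- nest3 (a point): The same for the nest of the 46 mm piston, 3 clicks on from nest 0 (counter-clockwise round the plate seen from above, so brought to the window by clockwise turning).
- nest4 (a point): The same for the nest of the 53 mm piston, 4 clicks on from nest 0 (counter-clockwise round the plate seen from above, so brought to the window by clockwise turning).
- nest5 (a point): The same for the nest of collar_b, 5 clicks on from nest 0, so also next to it on the other side.
- tray: Fixed open steel tray, outside 160 (own x) x 150 (own y) x 26 mm, walls and floor 4 mm; origin at the centre of its underside.
- spray_can: Bystander: upright spray can, 64 mm diameter, 190 mm tall.
- spanner: Bystander: spanner, 180 mm long.
- dish: Bystander: glass dish, 100 mm wide, 30 mm high.
- wood_block: Bystander: round wooden block, 60 mm diameter, 50 mm high.
Mind the look-alikes: they are no part of the job. Leave any orange or red look-alike of the piston_46 alone.

How it is judged:
By the outcome, as a careful person would: the job done as asked, in the order asked, and still so for the second after the job is handed in, with the robot touching nothing.
Of collar_a, collar_b only 1 to 2 are there at a start; the rules pass over those that are not, and their reading is None.
Of piston_32, piston_39, piston_46, piston_53 only 3 to 4 are there at a start; the rules pass over those that are not, and their reading is None.
At some moment in a run one of piston_32, piston_39, piston_46, piston_53 may be knocked a few centimetres aside while the robot is not near it.
Once in a run the grip may slacken for a moment while it holds something.
It also fails if it takes over 210 s, if anything falls off the work surface, if the arm or the gripper's body presses on something with over 40 N, if the wrist force passes 120 N, or if a joint passes its speed limit or range.

## Robot

A 6-joint arm with a two-finger parallel gripper is mounted at the origin on the work surface. World frame = base frame: x ahead of the robot, y to its left, z up, the work surface at z = 0. Lengths are in m, angles in rad, forces in N, time in s.
With the tool pointing down it reaches from about 0.3 to 0.775 m from the base axis. Payload 14.6 kg.
Tool frame: the origin (TCP) lies at the very end of the fingers, on their centre line; the grasp point (between the pads) lies behind it (grasp_offset is the z of the grasp point in the tool frame, in m); z points along the fingers, y is the line along which they close (so a half turn about z gives the same grasp; the last joint's range is limited). The gripper opens to 94 mm and grips with 3 to 60 N. Pads are 16 mm wide; open, the fingers measure 119 mm over their backs; the gripper's body (75 mm by 177 mm) begins 78 mm behind the grasp point.
Start: joints at [-1.402, 0.3, 1.521, -0, 1.321, -0.067], TCP at [0.128, -0.535, 0.205] pointing down, gripper open.
Joint ranges: [-3.03, 3.03], [-0.79, 2.21], [0.23, 2.52], [-1.04, 4.18], [0, 3.07], [-2.55, 2.55]. Speed limits (rad/s): [2.22, 2.22, 2.57, 3.14, 3.14, 3.14].

## Interface

Orientations are given as a unit quaternion [x, y, z, w].
In Python, from plant import * gives the robot as it stands. The module is installed in compiled form; this text tells all that it offers.
- The arm moves only by the tool play_rows, never from a script. Its argument "rows" is a list that holds one entry, the list of rows, each a list of 5 numbers: the shift along the world's x, y, z in cm, then the turn about the world's z in rad, then the opening, from 0 (shut) to 1 (fully open). In form: [[[dx, dy, dz, roll, claw], ...]]. A call has 1 to 5 rows; each row is the pose to reach, as a shift and turn from the pose commanded when the call began; what a row does not reach only later rows make up. A row lasts 1/12 s, in which the tool goes at most 41.7 mm and 7.16 degrees, less where a joint would pass 70% of its speed; a pose out of reach is approached as far as the arm can. A call with a gripper value outside its range is refused whole. The fingers move at their own pace and stop on an object; "grip_force" is the grip in N (left out, the last holds). Time passes only in rows, so rows that repeat a pose let the fingers close. It gives the time, the measured TCP pose, the force, the opening and the grip force at its end, in the units of the state.
- state(): the state, without advancing time (a new reading comes with each control period).
- get_image(name): name is "scene" or "top" or "wrist"; returns the picture (480x640x3 uint8, red, green, blue); there is no depth.
- get_calibration(name): a dict with "fx", "fy", "cx", "cy" (pixels), "k1" (the pictures are not rectified: a ray, as slopes to the right and down, at radius r is drawn at 1 + k1 r^2 times it, then the intrinsics apply), "R" (3x3) and "t" (3): a world point X has camera coordinates R X + t; the wrist camera has in their place "hand_eye" (4x4, takes a point from camera to tool coordinates, whose origin is the TCP and whose axes are the flange's). Camera axes: x right, y down, z forward; pixel columns grow to the right and rows downward; lengths in m; the calibration is good to about 2 mm. A picture is of the moment at which its call begins: read the wrist's pose just before it. get_calibration takes no time and is no camera call.
- job_done(): hands the job in; it is judged then, once.
The state is a dict: "clock": time; "joint_positions": joint angles; "qvel": joint speeds; "tau": joint torques, N m; "ee_pos": TCP position; "tool_rot": TCP orientation; "wrist_force": force on the tool from outside, world axes, zero at the start; "moment": the same for the moment, N m; "finger_gap": finger opening in m; "finger_force": force on a finger pad.
Only numpy, scipy, OpenCV 4.12 (cv2) and the standard library are available. Lean on these libraries where they do the work, as an engineer would, in place of code of your own. Each camera call takes 0.05 s, during which the arm holds its last target. There are 200 camera calls.

## Working session

There is one attempt and no reset: what is moved stays moved. The work goes in short steps, Python scripts to look and compute and a tool call to move; the robot and the scene stay as the last step left them, time stands still between calls to the robot, and variables do not carry over. Pictures are saved under pics/ and viewed, at most 14 in all, crops included, and the job is handed in when it is done.

Besides the shell and the picture viewer there is one more tool, called by a JSON object that holds its "op" and its "data", one argument or row to a line. play_rows: Moves the arm, as the interface text tells. Its arguments: {"type":"object","properties":{"rows":{"type":"array"},"grip_force":{"type":"number"}},"required":["rows"]}

```bash
mkdir -p pics; ls
python3 - <<'E'
from plant import *
import cv2,json
s=state(); print({k:(v if not hasattr(v,'tolist') else v.tolist()) for k,v in s.items()})
for n in ("scene","top","wrist"):
    im=get_image(n); cv2.imwrite(f"pics/{n}0.png",cv2.cvtColor(im,cv2.COLOR_RGB2BGR))
    c=get_calibration(n); print(n,c)
E
```

```text
pics
{'clock': 0.0, 'joint_positions': [-1.4015882707226102, 0.30048426747445833, 1.5215942336616244, 8.649966666823952e-06, 1.3206997795460023, -0.06662259229607168], 'qvel': [-0.0021778706285652157, 0.00031760568805273435, -0.0017855357174329622, -0.0007209106580156259, -0.001368211864953732, -0.00037816821181217925], 'tau': [-0.00037524206163652707, -53.180580139160156, -35.27416706085205, 0.07082466501742601, 0.024315225309692323, -5.692797230949509e-05], 'ee_pos': [0.12844982209645853, -0.5345139255383379, 0.20487354598861562], 'tool_rot': [0.9930559912231032, 0.11764117837936887, -2.6209411950842012e-05, -0.0005922486643276353], 'wrist_force': [0.16492942641354486, -0.5060000056089751, 0.5785180973721967], 'moment': [0.0193672257912073, -0.030769641374584357, -0.025435918218786005], 'finger_force': 0.0, 'finger_gap': 0.09420843062348565}
scene {'fx': 579.6500190904056, 'fy': 579.6500190904056, 'cx': 321.293421662761, 'cy': 242.69782766534541, 'k1': 0.008480964259059264, 'R': array([[-0.19989592,  0.9795763 , -0.02172315],
       [ 0.6054276 ,  0.10605322, -0.78880298],
       [
[... 221 characters left out ...]
484677, 'R': array([[-0.01121722, -0.99971486, -0.02107994],
       [-0.99320702,  0.01358101, -0.11556549],
       [ 0.11581882,  0.01964042, -0.99307616]]), 't': array([0.0271225 , 0.50158014, 1.63371462])}
wrist {'fx': 400.78706878601986, 'fy': 400.78706878601986, 'cx': 315.8761246247224, 'cy': 243.24373585385072, 'k1': -0.04963924020569777, 'hand_eye': array([[ 3.61982889e-04, -9.60635835e-01, -2.77810477e-01,
         8.09933143e-02],
       [ 9.99999472e-01,  6.14892898e-04, -8.23242727e-04,
        -1.74809443e-03],
       [ 9.61660154e-04, -2.77810033e-01,  9.60635551e-01,
        -1.80793511e-01],
       [ 0.00000000e+00,  0.00000000e+00,  0.00000000e+00,
         1.00000000e+00]])}
```

View pics/top0.png

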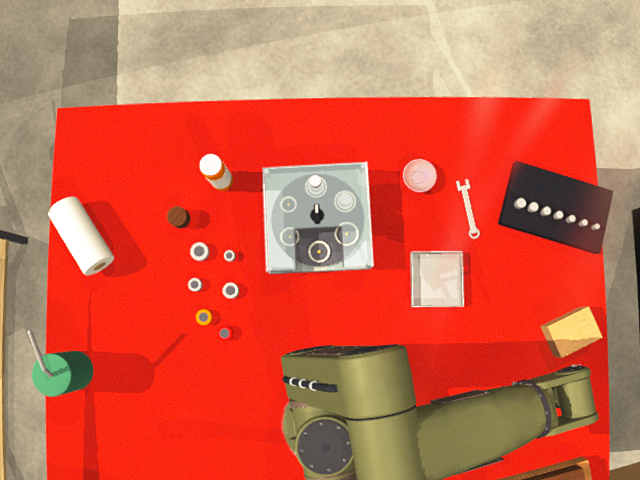

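View pics/scene0.png

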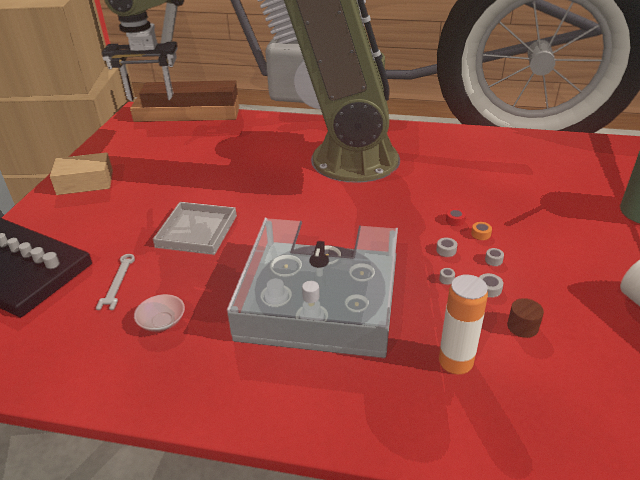

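```bash
cat > h.py <<'E'
from plant import *
import numpy as np, cv2
from scipy.spatial.transform import Rotation as Rn
def cam(n,s=None):
    c=get_calibration(n); K=np.array([[c['fx'],0,c['cx']],[0,c['fy'],c['cy']],[0,0,1]]); D=np.array([c['k1'],0,0,0.])
    if n=='wrist':
        s=s or state(); T=np.eye(4); T[:3,:3]=Rn.from_quat(s['tool_rot']).as_matrix(); T[:3,3]=s['ee_pos']
        M=np.linalg.inv(T@c['hand_eye']); R,t=M[:3,:3],M[:3,3]
    else: R,t=c['R'],c['t']
    return K,D,R,t
def pix2w(C,uv,z):
    K,D,R,t=C; p=cv2.undistortPoints(np.array(uv,float).reshape(-1,1,2),K,D).reshape(-1,2)
    d=np.c_[p,np.ones(len(p))]@R; o=-R.T@t
    return o+d*((z-o[2])/d[:,2])[:,None]
def w2pix(C,X):
    K,D,R,t=C; return cv2.projectPoints(np.array(X,float).reshape(-1,1,3),cv2.Rodrigues(R)[0],t,K,D)[0].reshape(-1,2)
def shot(n,name=None):
    s=state(); im=cv2.cvtColor(get_image(n),cv2.COLOR_RGB2BGR)
    if name: cv2.imwrite(f'pics/{name}.png',im)
    return im,cam(n,s),s
E
python3 - <<'E'
from h import *
import plant; print([k for k in dir(plant) if not k.startswith('_')], globals().get('grasp_offset'))
C=cam('top'); im=cv2.imread('pics/top0.png')
hsv=cv2.cvtColor(im,cv2.COLOR_BGR2HSV)
m=((hsv[...,1]<110)&(hsv[...,2]>60)).astype(np.uint8)*255
roi=np.zeros_like(m); roi[225:345,170:250]=255
cs,_=cv2.findContours(m&roi,cv2.RETR_EXTERNAL,cv2.CHAIN_APPROX_NONE)
for c in cs:
    if cv2.contourArea(c)<30: continue
    (u,v),r=cv2.minEnclosingCircle(c); w=pix2w(C,c.reshape(-1,2),.022)
    e=cv2.fitEllipse(w[:,:2].astype(np.float32)*1000)
    print((u,v),r,np.round(e[0]),np.round(e[1]), 2*np.sqrt(cv2.contourArea(w[:,:2].astype(np.float32)*1000)/np.pi))
print('guard corners', pix2w(C,[(263,166),(367,162),(374,269),(266,273)],.087).round(4).tolist())
print('tray', pix2w(C,[(411,252),(462,251),(464,306),(412,307)],.026).round(4).tolist())
print('knob', pix2w(C,[(317,212)],.132), pix2w(C,[(319.5,251)],.034))
print('others',pix2w(C,[(211,163)],.19),pix2w(C,[(178,217)],.05),pix2w(C,[(420,175)],.03))
a=im[150:285,250:385]; b=im[225:345,170:260]
cv2.imwrite('pics/c1.png',np.hstack([cv2.resize(a,(600,600),interpolation=3)]))
E
```

```text
['PlanningError', 'get_calibration', 'get_image', 'grasp_offset', 'job_done', 'state'] -0.0188
(224.0, 332.8571472167969) 4.3449273109436035 [263. 293.] [23. 24.] 23.100689974125675
(203.0, 316.75) 4.366162300109863 [309. 354.] [23. 24.] 23.28399687808917
(230.1875, 290.5) 8.202853202819824 [386. 274.] [42. 46.] 43.92276882033609
(194.77777099609375, 284.3888854980469) 6.966738700866699 [404. 379.] [36. 40.] 37.73710627664198
(229.0, 255.5) 5.590270042419434 [488. 278.] [29. 32.] 30.229455342093285
(199.1271209716797, 251.2118682861328) 9.300731658935547 [501. 367.] [51. 54.] 52.507505183426694
guard corners [[0.7353, 0.1718, 0.087], [0.742, -0.1247, 0.087], [0.4368, -0.1372, 0.087], [0.4295, 0.163, 0.087]]
tray [[0.4894, -0.2503, 0.026], [0.4903, -0.3997, 0.026], [0.3309, -0.3998, 0.026], [0.3308, -0.2489, 0.026]]
knob [[0.59120852 0.01830849 0.132     ]] [[0.49504213 0.01428988 0.034     ]]
others [[0.71933632 0.30059847 0.19      ]] [[0.59845103 0.42506423 0.05      ]] [[ 0.71636422 -0.28394514  0.03      ]]
```

View pics/c1.png

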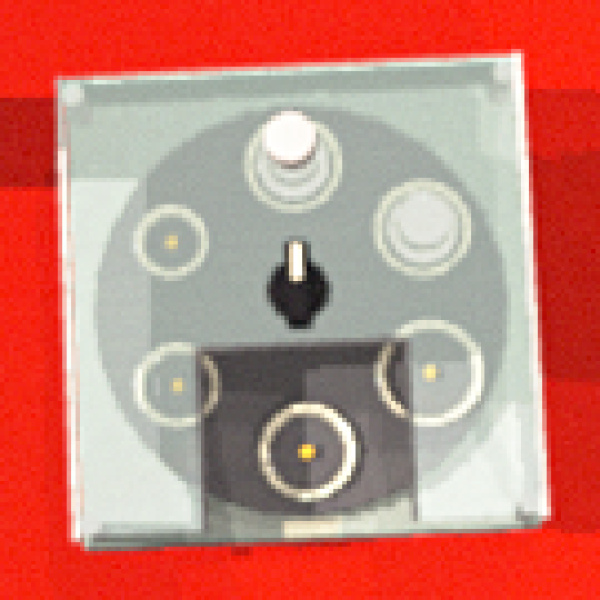

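The top view shows nest 3 in the window and collars in nest 5 (345,200) and apparently nest 0. The four pistons are at (199,251), (229,256), (195,284) and (231,290), and the tray is at (437,279). I'll move above the knob.

{"op": "play_rows", "data": {
  "rows": [
    [[1.85,2.2,0.1,0.1175,1],[3.7,4.4,0.2,0.235,1],[5.55,6.6,0.3,0.3525,1],[7.4,8.8,0.4,0.47,1],[9.25,11.05,0.5,0.5875,1]]
  ]
}}

```text
clock: 0.57
ee_pos: [0.2216, -0.4231, 0.2103]
tool_rot: [0.915, 0.403, 0.0, -0.0]
wrist_force: [0.8, -1.1, 0.3]
finger_gap: 0.0941
finger_force: 0.0
```

{"op": "play_rows", "data": {
  "rows": [
    [[1.85,2.2,0.1,0.1175,1],[3.7,4.4,0.2,0.235,1],[5.55,6.6,0.3,0.3525,1],[7.4,8.8,0.4,0.47,1],[9.25,11.05,0.5,0.5875,1]]
  ]
}}

```text
clock: 0.98
ee_pos: [0.3141, -0.3125, 0.2154]
tool_rot: [0.76, 0.65, 0.0, -0.0]
wrist_force: [-0.0, 0.0, 0.3]
finger_gap: 0.0943
finger_force: 0.0
```

{"op": "play_rows", "data": {
  "rows": [
    [[1.85,2.2,0.1,0.1175,1],[3.7,4.4,0.2,0.235,1],[5.55,6.6,0.3,0.3525,1],[7.4,8.8,0.4,0.47,1],[9.25,11.05,0.5,0.5875,1]]
  ]
}}

```text
clock: 1.4
ee_pos: [0.4066, -0.202, 0.2205]
tool_rot: [0.539, 0.843, 0.0, -0.0]
wrist_force: [-0.3, -0.0, -0.5]
finger_gap: 0.0938
finger_force: 0.0
```

{"op": "play_rows", "data": {
  "rows": [
    [[1.85,2.2,0,0.1175,1],[3.7,4.4,0,0.235,1],[5.55,6.6,0,0.3525,1],[7.4,8.8,0,0.47,1],[9.25,11.05,0,0.5875,1]]
  ]
}}

```text
clock: 1.82
ee_pos: [0.4991, -0.0915, 0.2203]
tool_rot: [0.272, 0.962, -0.0, -0.0]
wrist_force: [-0.1, -0.1, 0.5]
finger_gap: 0.094
finger_force: 0.0
```

{"op": "play_rows", "data": {
  "rows": [
    [[1.85,2.2,0,0.1175,0.6],[3.7,4.4,0,0.235,0.6],[5.55,6.6,0,0.3525,0.6],[7.4,8.8,0,0.47,0.6],[9.25,11.05,0,0.5875,0.6]]
  ]
}}

```text
clock: 2.23
ee_pos: [0.5916, 0.019, 0.2201]
tool_rot: [-0.019, 1.0, -0.0, -0.0]
wrist_force: [-0.3, 0.5, 0.5]
finger_gap: 0.0643
finger_force: 0.0
```

```bash
cat >> h.py <<'E'
def yaw(s):
    x=Rn.from_quat(s['tool_rot']).as_matrix()[:,0]; return np.arctan2(x[1],x[0])
def st():
    s=state(); print('t%.2f'%s['clock'],'tcp',np.round(np.array(s['ee_pos'])*100,2),'yaw %.3f'%yaw(s),'gap %.1fmm'%(s['finger_gap']*1000),'F',np.round(s['wrist_force'],1),'M',np.round(s['moment'],2),'ff %.1f'%s['finger_force'],'j6 %.2f'%s['joint_positions'][5]); return s
E
python3 - <<'E'
from h import *
st(); shot('wrist','w1')
E
```

```text
t2.23 tcp [59.16  1.9  22.01] yaw -3.104 gap 64.3mm F [-0.3  0.5  0.5] M [ 0.08 -0.17  0.02] ff 0.0 j6 -1.64
```

View pics/w1.png

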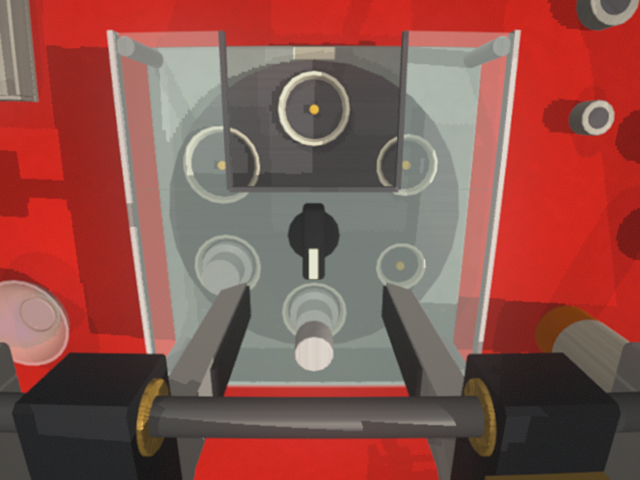

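The wrist view shows the knob bar from (314,205) to (314,278), the window pin at (314,109), and collars at (224,268) and (313,308).

Run:
```python
from h import *
s=state();C=cam('wrist',s)
print(pix2w(C,[(314,205),(314,278),(303,245),(325,245)],.132).round(4).tolist())
P=pix2w(C,[(314,109),(222,165),(406,165),(400,266)],.039);print(P.round(4).tolist())
print('axis from opp pins 4,1',(P[1]+P[3])/2)
print(pix2w(C,[(218,32),(404,32),(229,188),(400,188)],.087).round(4).tolist())
```

```text
[[0.5626, 0.0216, 0.132], [0.6154, 0.0241, 0.132], [0.5913, 0.0153, 0.132], [0.5905, 0.0306, 0.132]]
[[0.4961, 0.0181, 0.039], [0.5476, -0.0616, 0.039], [0.5396, 0.1024, 0.039], [0.6348, 0.1071, 0.039]]
axis from opp pins 4,1 [0.59120344 0.02276277 0.039     ]
[[0.4483, -0.053, 0.087], [0.4418, 0.0803, 0.087], [0.5607, -0.0454, 0.087], [0.5541, 0.0887, 0.087]]
```

{"op": "play_rows", "data": {
  "rows": [
    [[-0.1,0.2,-3,0.01,0.5],[-0.1,0.2,-6,0.01,0.4],[-0.1,0.2,-9,0.01,0.4],[-0.1,0.2,-11.2,0.01,0.35],[-0.1,0.2,-11.2,0.01,0.35]]
  ]
}}

```text
clock: 2.7
ee_pos: [0.5877, 0.0198, 0.1037]
tool_rot: [-0.021, 1.0, 0.0, -0.004]
wrist_force: [-0.4, -0.5, 0.2]
finger_gap: 0.033
finger_force: 0.0
```

{"op": "play_rows", "data": {
  "rows": [
    [[0,0,0,0,0.2],[0,0,0,0,0.1],[0,0,0,0,0.1],[0,0,0,0,0.1],[0,0,0,0,0.1]]
  ],
  "grip_force": 15
}}

```text
clock: 3.12
ee_pos: [0.5909, 0.017, 0.1102]
tool_rot: [-0.02, 1.0, -0.002, 0.001]
wrist_force: [2.1, -18.3, -3.1]
finger_gap: 0.0158
finger_force: 15.0
```

```bash
python3 -c "
from h import *
st()"
```

```text
t3.12 tcp [59.09  1.7  11.02] yaw -3.101 gap 15.8mm F [  2.1 -18.3  -3.1] M [-3.09 -0.54  0.01] ff 15.0 j6 -1.64
```

{"op": "play_rows", "data": {
  "rows": [
    [[0,-0.3,0,0,0.1],[0,-0.4,0,0,0.1],[0,-0.4,0,0,0.1]]
  ]
}}

```text
clock: 3.37
ee_pos: [0.5909, 0.017, 0.1102]
tool_rot: [-0.021, 1.0, 0.001, 0.002]
wrist_force: [2.9, 7.9, -2.8]
finger_gap: 0.0158
finger_force: 15.0
```

```bash
python3 -c "
from h import *
st()"
```

```text
t3.37 tcp [59.09  1.7  11.02] yaw -3.100 gap 15.8mm F [ 2.9  7.9 -2.8] M [ 1.5  -0.65  0.01] ff 15.0 j6 -1.65
```

{"op": "play_rows", "data": {
  "rows": [
    [[0,0.1,0,-0.1,0.1],[0,0.1,0,-0.22,0.1],[0,0.1,0,-0.34,0.1],[0,0.1,0,-0.46,0.1],[0,0.1,0,-0.58,0.1]]
  ],
  "grip_force": 20
}}

```text
clock: 3.78
ee_pos: [0.5908, 0.0164, 0.1102]
tool_rot: [0.269, 0.963, 0.0, 0.001]
wrist_force: [1.3, -4.0, -1.5]
finger_gap: 0.0158
finger_force: 20.0
```

{"op": "play_rows", "data": {
  "rows": [
    [[0,0,0,-0.12,0.1],[0,0,0,-0.24,0.1],[0,0,0,-0.36,0.1],[0,0,0,-0.48,0.1],[0,0,0,-0.48,0.1]]
  ]
}}

```text
clock: 4.2
ee_pos: [0.5903, 0.016, 0.1102]
tool_rot: [0.491, 0.871, -0.0, 0.001]
wrist_force: [-1.5, -4.5, 0.2]
finger_gap: 0.0159
finger_force: 20.2
```

```bash
python3 -c "
from h import *
st()"
```

```text
t4.20 tcp [59.03  1.6  11.02] yaw 2.115 gap 15.9mm F [-1.5 -4.5  0.2] M [-1.01  0.3  -0.31] ff 20.2 j6 -0.58
```

{"op": "play_rows", "data": {
  "rows": [
    [[0,0,0,-0.1,0.1],[0,0,0,-0.22,0.1],[0,0,0,-0.34,0.1],[0,0,0,-0.46,0.1],[0,0,0,-0.58,0.1]]
  ]
}}

```text
clock: 4.62
ee_pos: [0.5898, 0.0158, 0.1102]
tool_rot: [0.719, 0.695, -0.0, 0.001]
wrist_force: [-9.1, -5.3, 3.1]
finger_gap: 0.0158
finger_force: 19.9
```

{"op": "play_rows", "data": {
  "rows": [
    [[0,0,0,-0.12,0.1],[0,0,0,-0.24,0.1],[0,0,0,-0.36,0.1],[0,0,0,-0.45,0.1],[0,0,0,-0.45,0.1]]
  ]
}}

```text
clock: 5.03
ee_pos: [0.5894, 0.0161, 0.1102]
tool_rot: [0.856, 0.517, -0.001, 0.0]
wrist_force: [-11.1, -4.9, 6.6]
finger_gap: 0.0159
finger_force: 20.0
```

{"op": "play_rows", "data": {
  "rows": [
    [[0,0,0,0,0.35],[0,0,0,0,0.35],[0,0,1,0,0.35],[0,0,4,0,0.4],[0,0,8,0,0.5]]
  ]
}}

```text
clock: 5.45
ee_pos: [0.589, 0.0169, 0.1882]
tool_rot: [0.854, 0.52, -0.002, -0.001]
wrist_force: [0.9, -1.3, 0.7]
finger_gap: 0.0411
finger_force: 0.0
```

```bash
python3 -c "
from h import *
st();shot('wrist','w2');shot('top','t2')
a=cv2.imread('pics/w2.png');b=cv2.imread('pics/t2.png')[140:360,160:400]
cv2.imwrite('pics/m2.png',np.hstack([cv2.resize(a,(400,300)),cv2.resize(b,(327,300))]))"
```

```text
t5.45 tcp [58.9   1.69 18.82] yaw 1.094 gap 41.1mm F [ 0.9 -1.3  0.7] M [ 0.01 -0.04  0.02] ff 0.0 j6 0.44
```

View pics/m2.png

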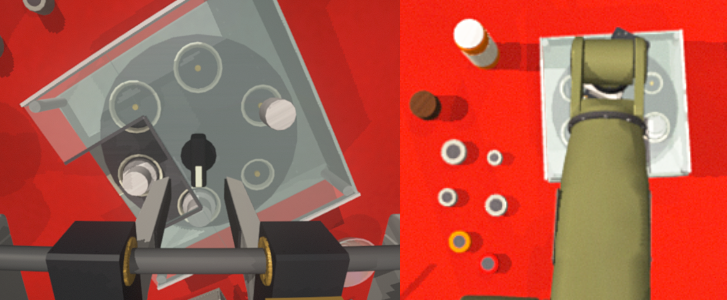

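{"op": "play_rows", "data": {
  "rows": [
    [[-1.9,-0.1,0,-0.12,0.55],[-3.8,-0.2,0,-0.24,0.55],[-5.7,-0.3,0,-0.36,0.55],[-7.6,-0.4,0,-0.48,0.55],[-9.4,-0.45,0,-0.6,0.55]]
  ]
}}

```text
clock: 5.97
ee_pos: [0.4953, 0.0123, 0.1893]
tool_rot: [0.97, 0.241, 0.001, 0.0]
wrist_force: [0.4, -0.8, 1.0]
finger_gap: 0.0517
finger_force: 0.0
```

{"op": "play_rows", "data": {
  "rows": [
    [[0,0,0,-0.12,0.55],[0,0,0,-0.24,0.55],[0,0,-2,-0.36,0.55],[0,0,-4,-0.45,0.55],[0,0,-4,-0.45,0.55]]
  ]
}}

```text
clock: 6.38
ee_pos: [0.4948, 0.0123, 0.1463]
tool_rot: [1.0, 0.02, -0.002, -0.0]
wrist_force: [0.0, -0.1, -0.8]
finger_gap: 0.0516
finger_force: 0.0
```

```bash
python3 -c "
from h import *
s=st();im,C,s=shot('wrist','w3')
print(w2pix(C,[[.5895,.0165,.132],[.4946,.012,.070],[.4946,.012,.041]]))"
```

```text
t6.38 tcp [49.48  1.23 14.63] yaw 0.039 gap 51.6mm F [ 0.  -0.1 -0.8] M [0.01 0.03 0.01] ff 0.0 j6 1.48
[[319.08088704  96.06342652]
 [319.2674322  252.18046329]
 [318.99114187 240.35026087]]
```

View pics/w3.png

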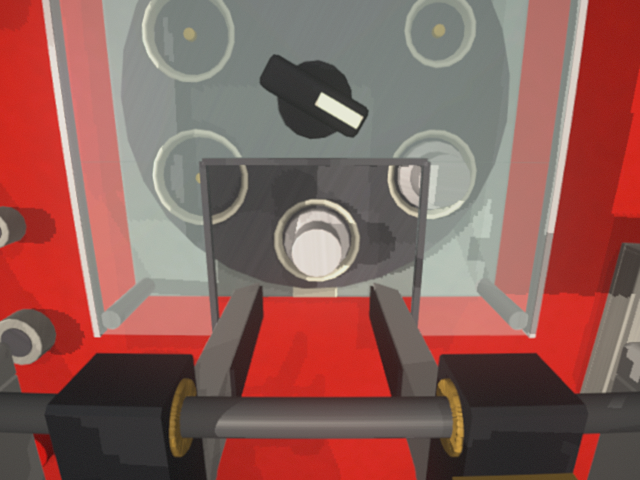

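The knob is at (315,96) and the collar top at (318,249), both within 4 px of where I predicted. I'll descend and grip.

{"op": "play_rows", "data": {
  "rows": [
    [[0,0,-3.5,0,0.55],[0,0,-7,0,0.55],[0,0,-9.8,0,0.55],[0,0,-9.8,0,0.5],[0,0,-9.8,0,0.3]]
  ],
  "grip_force": 20
}}

```text
clock: 6.85
ee_pos: [0.4964, 0.0123, 0.0515]
tool_rot: [1.0, 0.023, -0.0, -0.0]
wrist_force: [0.5, 0.4, 1.2]
finger_gap: 0.0435
finger_force: 0.0
```

{"op": "play_rows", "data": {
  "rows": [
    [[0,0,0,0,0.3],[0,0,0,0,0.3],[0,0,0,0,0.3],[0,0,0,0,0.3]]
  ]
}}

```text
clock: 7.18
ee_pos: [0.4975, 0.0122, 0.053]
tool_rot: [1.0, 0.022, 0.002, 0.0]
wrist_force: [0.5, 0.4, 8.4]
finger_gap: 0.0327
finger_force: 20.0
```

```bash
python3 -c "
from h import *
s=st()"
```

```text
t7.18 tcp [49.75  1.22  5.3 ] yaw 0.044 gap 32.7mm F [0.5 0.4 8.4] M [ 0.05  0.14 -0.  ] ff 20.0 j6 1.48
```

{"op": "play_rows", "data": {
  "rows": [
    [[0,0,0.5,0,0.3],[0,0,2,0,0.3],[0,0,4.5,0,0.3],[0,0,7,0,0.3],[0,0,9,0,0.3]]
  ],
  "grip_force": 30
}}

```text
clock: 7.6
ee_pos: [0.4963, 0.0123, 0.1434]
tool_rot: [1.0, 0.022, 0.001, 0.0]
wrist_force: [0.1, 2.1, -2.3]
finger_gap: 0.0325
finger_force: 30.0
```

```bash
python3 -c "
from h import *
s=st();shot('wrist','w4');shot('scene','s4');
a=cv2.imread('pics/w4.png')[100:480,120:520];b=cv2.imread('pics/s4.png')[150:400,200:420]
cv2.imwrite('pics/m4.png',np.hstack([cv2.resize(a,(400,380)),cv2.resize(b,(334,380))]))"
```

```text
t7.60 tcp [49.63  1.23 14.34] yaw 0.044 gap 32.5mm F [ 0.1  2.1 -2.3] M [-0.04 -0.01 -0.01] ff 30.0 j6 1.48
```

View pics/m4.png

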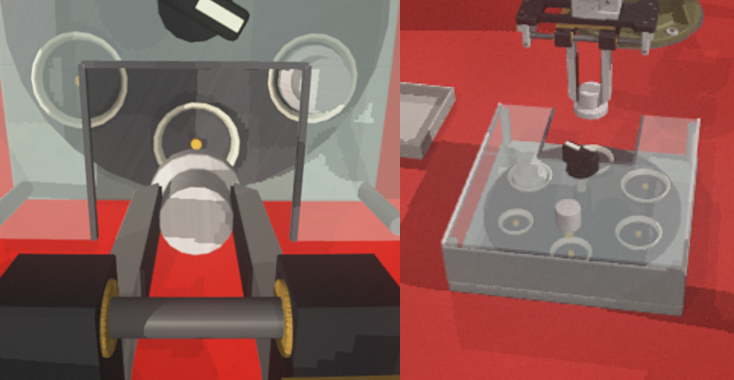

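{"op": "play_rows", "data": {
  "rows": [
    [[-0.5,-3,0,0,0.3],[-1,-6.5,0,0,0.3],[-1.6,-10,0,0,0.3],[-2.3,-14,0,0,0.3],[-2.8,-18,0,0,0.3]]
  ]
}}

```text
clock: 8.12
ee_pos: [0.4669, -0.1691, 0.1398]
tool_rot: [1.0, 0.022, -0.0, -0.0]
wrist_force: [1.6, 0.4, -1.9]
finger_gap: 0.0326
finger_force: 30.0
```

{"op": "play_rows", "data": {
  "rows": [
    [[-0.6,-4,0,0,0.3],[-1.2,-8,0,0,0.3],[-1.7,-12,0,0,0.3],[-2.2,-15.7,-1,0,0.3],[-2.2,-15.7,-4,0,0.3]]
  ]
}}

```text
clock: 8.53
ee_pos: [0.4459, -0.3312, 0.1026]
tool_rot: [1.0, 0.02, 0.002, 0.003]
wrist_force: [1.6, -1.0, -2.9]
finger_gap: 0.0327
finger_force: 30.0
```

{"op": "play_rows", "data": {
  "rows": [
    [[0,0,-3,0,0.3],[0,0,-6,0,0.3],[0,0,-6.8,0,0.3],[0,0,-7.4,0,0.3],[0,0,-7.4,0,0.3]]
  ]
}}

```text
clock: 8.95
ee_pos: [0.4459, -0.3246, 0.0261]
tool_rot: [1.0, 0.022, -0.0, -0.0]
wrist_force: [1.3, 0.4, -1.4]
finger_gap: 0.0326
finger_force: 30.0
```

```bash
python3 -c "
from h import *
s=st()"
```

```text
t8.95 tcp [ 44.59 -32.46   2.61] yaw 0.044 gap 32.6mm F [ 1.3  0.4 -1.4] M [ 0.06 -0.    0.02] ff 30.0 j6 0.83
```

Fz still shows the collar's weight, so I'll lower slowly.

{"op": "play_rows", "data": {
  "rows": [
    [[0,0,-0.2,0,0.3],[0,0,-0.3,0,0.3],[0,0,-0.3,0,0.3]]
  ]
}}

```text
clock: 9.2
ee_pos: [0.4465, -0.325, 0.0245]
tool_rot: [1.0, 0.022, 0.001, 0.001]
wrist_force: [-0.1, -0.4, -1.9]
finger_gap: 0.0331
finger_force: 30.0
```

{"op": "play_rows", "data": {
  "rows": [
    [[0,0,-0.1,0,0.3],[0,0,-0.2,0,0.3],[0,0,-0.2,0,0.3]]
  ]
}}

```text
clock: 9.45
ee_pos: [0.4464, -0.3251, 0.0234]
tool_rot: [1.0, 0.022, 0.001, 0.001]
wrist_force: [-6.3, 5.1, 16.9]
finger_gap: 0.0322
finger_force: 30.0
```

{"op": "play_rows", "data": {
  "rows": [
    [[0,0,0.2,0,0.5],[0,0,0.2,0,0.55],[0,0,3.5,0,0.55],[0,0,7.5,0,0.55],[0,0,11.5,0,0.55]]
  ]
}}

```text
clock: 9.87
ee_pos: [0.4456, -0.3244, 0.1376]
tool_rot: [1.0, 0.022, -0.0, -0.0]
wrist_force: [0.7, -0.4, 0.3]
finger_gap: 0.0515
finger_force: 0.0
```

{"op": "play_rows", "data": {
  "rows": [
    [[1.5,3.5,2,0.12,0.5],[3,7,2,0.24,0.4],[4.5,10.5,2,0.36,0.4],[6,14,2,0.48,0.4],[7.5,17.5,2,0.6,0.4]]
  ]
}}

```text
clock: 10.28
ee_pos: [0.5215, -0.1481, 0.157]
tool_rot: [0.948, 0.319, 0.0, 0.0]
wrist_force: [0.7, -0.8, -0.2]
finger_gap: 0.0371
finger_force: 0.0
```

{"op": "play_rows", "data": {
  "rows": [
    [[1.5,3.5,0,0.12,0.4],[3,7,0,0.24,0.4],[4.5,10.5,0,0.36,0.4],[6,14,0,0.45,0.4],[6.85,16.6,0,0.45,0.4]]
  ]
}}

```text
clock: 10.7
ee_pos: [0.5904, 0.0191, 0.1566]
tool_rot: [0.852, 0.523, 0.0, 0.0]
wrist_force: [-0.4, -0.9, 0.1]
finger_gap: 0.0374
finger_force: 0.0
```

```bash
python3 -c "
from h import *
s=st();shot('top','t5');shot('wrist','w5')
a=cv2.imread('pics/w5.png');b=cv2.imread('pics/t5.png')[140:360,160:500]
cv2.imwrite('pics/m5.png',np.hstack([cv2.resize(a,(400,300)),cv2.resize(b,(400,300))]))"
```

```text
t10.70 tcp [59.04  1.91 15.66] yaw 1.101 gap 37.4mm F [-0.4 -0.9  0.1] M [-0.06 -0.08  0.03] ff 0.0 j6 0.44
```

View pics/m5.png

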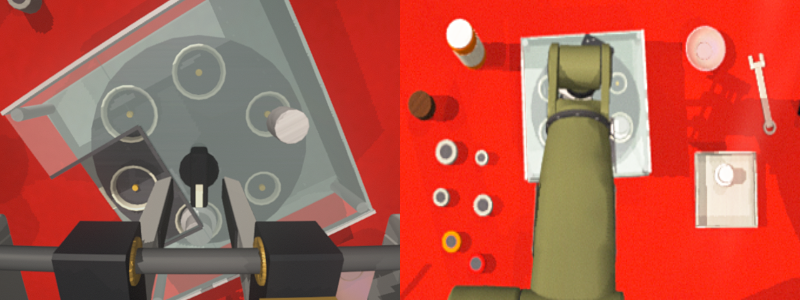

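Collar b stands upright in the tray and the knob lines up with the fingers. I'll do the next click.

{"op": "play_rows", "data": {
  "rows": [
    [[-0.1,-0.25,-2.5,0,0.35],[-0.1,-0.25,-4.7,0,0.35],[-0.1,-0.25,-4.7,0,0.2],[-0.1,-0.25,-4.7,0,0.1],[-0.1,-0.25,-4.7,0,0.1]]
  ],
  "grip_force": 20
}}

```text
clock: 11.22
ee_pos: [0.5885, 0.0135, 0.1106]
tool_rot: [0.854, 0.52, 0.0, -0.0]
wrist_force: [-29.4, 13.6, 6.8]
finger_gap: 0.0163
finger_force: 15.8
```

{"op": "play_rows", "data": {
  "rows": [
    [[0,0,0,-0.05,0.1],[0,0,0,-0.17,0.1],[0,0,0,-0.29,0.1],[0,0,0,-0.41,0.1],[0,0,0,-0.53,0.1]]
  ]
}}

```text
clock: 11.63
ee_pos: [0.5868, 0.0149, 0.1106]
tool_rot: [0.961, 0.275, -0.002, -0.002]
wrist_force: [-19.4, 12.5, 6.1]
finger_gap: 0.0158
finger_force: 20.0
```

{"op": "play_rows", "data": {
  "rows": [
    [[0,0,0,-0.12,0.1],[0,0,0,-0.24,0.1],[0,0,0,-0.36,0.1],[0,0,0,-0.48,0.1],[0,0,0,-0.53,0.1]]
  ]
}}

```text
clock: 12.05
ee_pos: [0.5865, 0.0168, 0.1106]
tool_rot: [1.0, 0.014, -0.002, -0.003]
wrist_force: [-20.7, 21.1, 7.8]
finger_gap: 0.016
finger_force: 19.9
```

{"op": "play_rows", "data": {
  "rows": [
    [[0,0,0,0,0.3],[0,0,0,0,0.35],[0,0,1,0,0.45],[0,0,4,0,0.55],[0,0,6,0,0.55]]
  ]
}}

```text
clock: 12.47
ee_pos: [0.589, 0.0132, 0.1728]
tool_rot: [1.0, 0.017, 0.001, 0.0]
wrist_force: [0.2, 0.5, 0.4]
finger_gap: 0.0455
finger_force: 0.0
```

```bash
python3 -c "
from h import *
s=st()"
```

```text
t12.47 tcp [58.9   1.32 17.28] yaw 0.033 gap 45.5mm F [0.2 0.5 0.4] M [ 0.04  0.03 -0.01] ff 0.0 j6 1.50
```

{"op": "play_rows", "data": {
  "rows": [
    [[-2.5,0,0,0,0.55],[-6,-0.1,0,0,0.55],[-9.5,-0.1,0,0,0.55],[-9.5,-0.1,-3,0,0.55],[-9.5,-0.1,-3,0,0.55]]
  ]
}}

```text
clock: 12.88
ee_pos: [0.4918, 0.0124, 0.1385]
tool_rot: [1.0, 0.017, -0.001, 0.0]
wrist_force: [-0.7, -0.2, -1.4]
finger_gap: 0.0519
finger_force: 0.0
```

```bash
python3 -c "
from h import *
s=st();im,C,s=shot('wrist','w6');print(w2pix(C,[[.587,.0168,.132],[.494,.012,.070],[.494,.012,.041]]))"
```

```text
t12.88 tcp [49.18  1.24 13.85] yaw 0.033 gap 51.9mm F [-0.7 -0.2 -1.4] M [-0.    0.    0.08] ff 0.0 j6 1.49
[[317.33979374  93.53094441]
 [319.51953661 252.44688384]
 [319.19102379 240.34461951]]
```

View pics/w6.png

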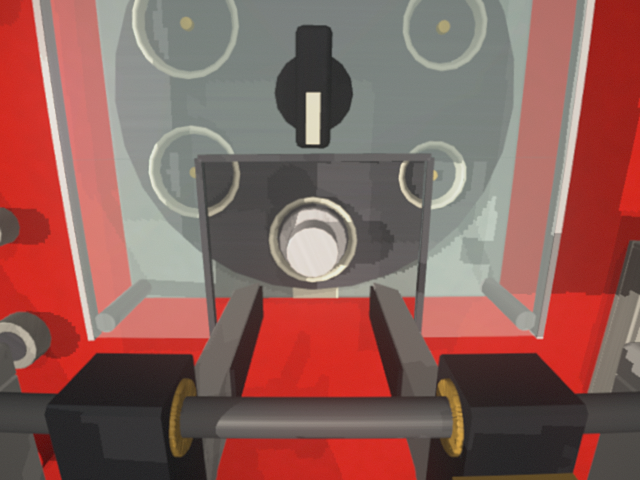

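The collar top is at (313,248) and the tick points out of the window. I'll descend and grip.

{"op": "play_rows", "data": {
  "rows": [
    [[0.2,0.1,-3.5,0,0.55],[0.2,0.1,-6.5,0,0.55],[0.2,0.1,-8.7,0,0.55],[0.2,0.1,-8.7,0,0.55],[0.2,0.1,-8.7,0,0.4]]
  ],
  "grip_force": 30
}}

```text
clock: 13.35
ee_pos: [0.4964, 0.0136, 0.0532]
tool_rot: [1.0, 0.017, -0.0, 0.0]
wrist_force: [-0.8, -0.1, 0.7]
finger_gap: 0.048
finger_force: 0.0
```

{"op": "play_rows", "data": {
  "rows": [
    [[0,0,0,0,0.3],[0,0,0,0,0.3],[0,0,0,0,0.3],[0,0,0,0,0.3]]
  ]
}}

```text
clock: 13.68
ee_pos: [0.4967, 0.0137, 0.0543]
tool_rot: [1.0, 0.017, 0.002, 0.0]
wrist_force: [-1.5, 0.4, 7.1]
finger_gap: 0.0325
finger_force: 30.0
```

{"op": "play_rows", "data": {
  "rows": [
    [[0,0,0.5,0,0.3],[0,0,2,0,0.3],[0,0,4.5,0,0.3],[0,0,7,0,0.3],[0,0,9,0,0.3]]
  ]
}}

```text
clock: 14.1
ee_pos: [0.4956, 0.0137, 0.1449]
tool_rot: [1.0, 0.017, 0.001, 0.0]
wrist_force: [0.9, 0.3, -2.3]
finger_gap: 0.0324
finger_force: 30.0
```

```bash
python3 -c "
from h import *
s=st()"
```

```text
t14.10 tcp [49.56  1.37 14.49] yaw 0.033 gap 32.4mm F [ 0.9  0.3 -2.3] M [ 0.02 -0.01  0.  ] ff 30.0 j6 1.49
```

{"op": "play_rows", "data": {
  "rows": [
    [[-1,-3,0,0,0.3],[-2.3,-6.5,0,0,0.3],[-3.6,-10,0,0,0.3],[-5,-14,0,0,0.3],[-6.4,-17.8,0,0,0.3]]
  ]
}}

```text
clock: 14.52
ee_pos: [0.4306, -0.1657, 0.1433]
tool_rot: [1.0, 0.017, 0.0, 0.0]
wrist_force: [1.4, 0.6, -2.2]
finger_gap: 0.0325
finger_force: 30.0
```

{"op": "play_rows", "data": {
  "rows": [
    [[-1.3,-3.8,0,0,0.3],[-2.6,-7.6,0,0,0.3],[-4,-11.4,0,0,0.3],[-5.7,-16.1,0,0,0.3],[-5.7,-16.1,-2,0,0.3]]
  ]
}}

```text
clock: 14.93
ee_pos: [0.3736, -0.3309, 0.1259]
tool_rot: [1.0, 0.015, 0.002, 0.003]
wrist_force: [0.8, -0.3, -1.0]
finger_gap: 0.0323
finger_force: 30.0
```

{"op": "play_rows", "data": {
  "rows": [
    [[0,0,-3.5,0,0.3],[0,0,-7,0,0.3],[0,0,-9.2,0,0.3],[0,0,-9.7,0,0.3],[0,0,-9.7,0,0.3]]
  ]
}}

```text
clock: 15.35
ee_pos: [0.3741, -0.3248, 0.0252]
tool_rot: [1.0, 0.017, -0.001, -0.001]
wrist_force: [-0.3, 0.0, -2.0]
finger_gap: 0.0325
finger_force: 30.0
```

{"op": "play_rows", "data": {
  "rows": [
    [[0,0,-0.1,0,0.3],[0,0,-0.2,0,0.3],[0,0,-0.2,0,0.3]]
  ]
}}

```text
clock: 15.6
ee_pos: [0.3747, -0.3255, 0.0241]
tool_rot: [1.0, 0.017, 0.0, 0.0]
wrist_force: [-0.5, -0.5, -1.4]
finger_gap: 0.0327
finger_force: 30.0
```

{"op": "play_rows", "data": {
  "rows": [
    [[0,0,-0.1,0,0.3],[0,0,-0.15,0,0.3],[0,0,-0.15,0,0.3]]
  ]
}}

```text
clock: 15.85
ee_pos: [0.375, -0.3257, 0.0236]
tool_rot: [1.0, 0.017, 0.001, 0.001]
wrist_force: [-4.2, 4.0, 17.0]
finger_gap: 0.0324
finger_force: 30.0
```

{"op": "play_rows", "data": {
  "rows": [
    [[0,0,0.1,0,0.5],[0,0,0.1,0,0.55],[0,0,3.5,0,0.55],[0,0,7.5,0,0.55],[0,0,11.5,0,0.55]]
  ]
}}

```text
clock: 16.27
ee_pos: [0.3741, -0.3249, 0.1382]
tool_rot: [1.0, 0.017, -0.0, -0.001]
wrist_force: [0.3, -0.4, -0.2]
finger_gap: 0.0513
finger_force: 0.0
```

{"op": "play_rows", "data": {
  "rows": [
    [[1.9,3,2,0,0.5],[4.1,6.5,2,0.015,0.4],[6.3,10,2,0.015,0.4],[8.5,13.5,2,0.015,0.4],[10.7,17.1,2,0.015,0.4]]
  ]
}}

```text
clock: 16.68
ee_pos: [0.482, -0.153, 0.1575]
tool_rot: [1.0, 0.024, 0.0, 0.0]
wrist_force: [0.4, -1.0, 0.4]
finger_gap: 0.0377
finger_force: 0.0
```

{"op": "play_rows", "data": {
  "rows": [
    [[2.2,3.5,0,0,0.4],[4.4,7,0,0,0.4],[6.6,10.5,0,0,0.4],[8.8,14,0,0,0.4],[10.6,17.1,0,0,0.4]]
  ]
}}

```text
clock: 17.1
ee_pos: [0.5882, 0.0187, 0.1571]
tool_rot: [1.0, 0.024, 0.0, -0.0]
wrist_force: [-0.2, -0.8, 0.4]
finger_gap: 0.0375
finger_force: 0.0
```

{"op": "play_rows", "data": {
  "rows": [
    [[0,0,0,0,0.4],[0,0,0,0,0.35],[0,0,0,0,0.35]]
  ]
}}

```text
clock: 17.35
ee_pos: [0.587, 0.016, 0.1568]
tool_rot: [1.0, 0.024, -0.0, 0.0]
wrist_force: [0.2, 0.5, 0.0]
finger_gap: 0.0333
finger_force: 0.0
```

```bash
python3 -c "
from h import *
s=st();im,C,s=shot('top','t7');
cv2.imwrite('pics/m7.png',cv2.resize(im[140:360,160:500],(680,440),interpolation=3))"
```

```text
t17.35 tcp [58.7   1.6  15.68] yaw 0.048 gap 33.3mm F [0.2 0.5 0. ] M [-0.03  0.01  0.01] ff 0.0 j6 1.49
```

View pics/m7.png

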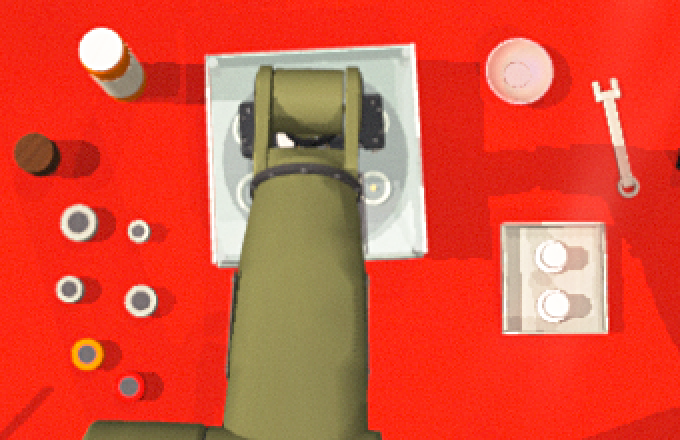

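Both collars stand in the tray at (552,257) and (553,305). Next I'll turn two clicks counter-clockwise to bring nest 4 to the window.

{"op": "play_rows", "data": {
  "rows": [
    [[0.1,0.1,-2.5,0,0.35],[0.1,0.1,-4.7,0,0.35],[0.1,0.1,-4.7,0,0.2],[0.1,0.1,-4.7,0,0.1],[0.1,0.1,-4.7,0,0.1]]
  ],
  "grip_force": 20
}}

```text
clock: 17.82
ee_pos: [0.5886, 0.0166, 0.1115]
tool_rot: [1.0, 0.024, 0.001, -0.0]
wrist_force: [-1.6, 12.8, -6.8]
finger_gap: 0.0161
finger_force: 7.3
```

{"op": "play_rows", "data": {
  "rows": [
    [[0,0,0,0.07,0.1],[0,0,0,0.19,0.1],[0,0,0,0.31,0.1],[0,0,0,0.43,0.1],[0,0,0,0.55,0.1]]
  ]
}}

```text
clock: 18.23
ee_pos: [0.5888, 0.0163, 0.1114]
tool_rot: [0.955, 0.297, 0.001, 0.001]
wrist_force: [1.7, -4.8, -4.7]
finger_gap: 0.0159
finger_force: 20.0
```

{"op": "play_rows", "data": {
  "rows": [
    [[0,0,0,0.12,0.1],[0,0,0,0.24,0.1],[0,0,0,0.36,0.1],[0,0,0,0.48,0.1],[0,0,0,0.5,0.1]]
  ]
}}

```text
clock: 18.65
ee_pos: [0.5893, 0.016, 0.1115]
tool_rot: [0.851, 0.525, 0.001, 0.002]
wrist_force: [6.3, -6.2, -4.6]
finger_gap: 0.0161
finger_force: 20.0
```

{"op": "play_rows", "data": {
  "rows": [
    [[0,0,0,0.12,0.1],[0,0,0,0.24,0.1],[0,0,0,0.36,0.1],[0,0,0,0.48,0.1],[0,0,0,0.6,0.1]]
  ]
}}

```text
clock: 19.07
ee_pos: [0.5899, 0.0158, 0.1115]
tool_rot: [0.659, 0.752, 0.001, 0.002]
wrist_force: [12.8, -6.6, -10.0]
finger_gap: 0.0154
finger_force: 20.0
```

{"op": "play_rows", "data": {
  "rows": [
    [[0,0,0,0.12,0.1],[0,0,0,0.24,0.1],[0,0,0,0.36,0.1],[0,0,0,0.44,0.1],[0,0,0,0.44,0.1]]
  ]
}}

```text
clock: 19.48
ee_pos: [0.5903, 0.0162, 0.1115]
tool_rot: [0.479, 0.878, 0.001, 0.003]
wrist_force: [15.0, -5.2, -10.7]
finger_gap: 0.0158
finger_force: 20.0
```

{"op": "play_rows", "data": {
  "rows": [
    [[0,0,0,0,0.3],[0,0,0,0,0.35],[0,0,1,0,0.45],[0,0,4,0,0.6],[0,0,5,0,0.8]]
  ]
}}

```text
clock: 19.9
ee_pos: [0.5893, 0.0172, 0.1646]
tool_rot: [0.481, 0.877, 0.001, 0.002]
wrist_force: [-0.2, 0.7, 1.8]
finger_gap: 0.0459
finger_force: 0.0
```

```bash
cat > pist.py <<'E'
from h import *
def pist(im):
    C=cam('top'); hsv=cv2.cvtColor(im,cv2.COLOR_BGR2HSV)
    m=((hsv[...,1]<110)&(hsv[...,2]>60)).astype(np.uint8)*255
    roi=np.zeros_like(m); roi[225:370,140:262]=255
    for c in cv2.findContours(m&roi,cv2.RETR_EXTERNAL,cv2.CHAIN_APPROX_NONE)[0]:
        if cv2.contourArea(c)<50: continue
        w=pix2w(C,c.reshape(-1,2),.022)[:,:2].astype(np.float32)*1000
        M=cv2.moments(w.reshape(-1,1,2)); a=abs(M['m00'])
        print('pist d%.0f at'%(2*np.sqrt(a/np.pi)),np.round([M['m10']/M['m00'],M['m01']/M['m00']],1))
if __name__=='__main__':
    st(); pist(shot('top')[0])
E
python3 pist.py
```

```text
t19.90 tcp [58.93  1.72 16.46] yaw 2.138 gap 45.9mm F [-0.2  0.7  1.8] M [-0.   -0.1  -0.03] ff 0.0 j6 -0.60
pist d98 at [182.3 272.9]
pist d23 at [262.6 292.5]
pist d44 at [386. 274.]
pist d37 at [403.8 379.3]
pist d30 at [487.5 278.3]
pist d52 at [500.6 366.6]
```

{"op": "play_rows", "data": {
  "rows": [
    [[-0.8,3,0,0,0.82],[-1.7,6.5,0,0,0.82],[-2.6,10,0,0,0.82],[-3.5,13.7,0,0,0.82],[-4.4,17.4,0,0,0.82]]
  ]
}}

```text
clock: 20.37
ee_pos: [0.5434, 0.1928, 0.16]
tool_rot: [0.481, 0.877, 0.0, 0.0]
wrist_force: [0.5, 0.6, 0.2]
finger_gap: 0.0765
finger_force: 0.0
```

{"op": "play_rows", "data": {
  "rows": [
    [[-0.9,3.5,0,0,0.82],[-1.8,7,0,0,0.82],[-2.7,10.5,0,0,0.82],[-3.6,14,-1,0,0.82],[-4.4,17.5,-2,0,0.82]]
  ]
}}

```text
clock: 20.78
ee_pos: [0.4995, 0.3681, 0.1402]
tool_rot: [0.481, 0.877, 0.001, 0.0]
wrist_force: [0.9, 0.2, -1.0]
finger_gap: 0.0773
finger_force: 0.0
```

{"op": "play_rows", "data": {
  "rows": [
    [[0,0,0,0,0.82],[0,0,0,0,0.82],[0,0,0,0,0.82]]
  ]
}}

```text
clock: 21.03
ee_pos: [0.5003, 0.3659, 0.1399]
tool_rot: [0.481, 0.877, -0.0, 0.0]
wrist_force: [-0.4, -0.1, 1.2]
finger_gap: 0.0771
finger_force: 0.0
```

Run:
```python
from h import *
s=st();im,C,s=shot('wrist','w8')
print(w2pix(C,[[.5006,.3666,.022],[.5006,.3666,.0]]))
```

```text
t21.03 tcp [50.03 36.59 13.99] yaw 2.139 gap 77.1mm F [-0.4 -0.1  1.2] M [-0.01 -0.19  0.04] ff 0.0 j6 0.00
[[315.96753172 238.6834199 ]
 [315.99382041 231.63761422]]
```

View pics/w8.png

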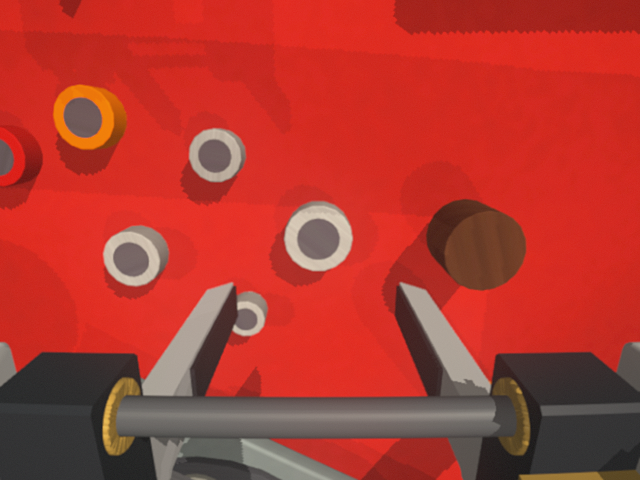

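The piston_53 top is at (319,238), about 3 px from where I predicted. I'll descend and grip.

{"op": "play_rows", "data": {
  "rows": [
    [[0,0.05,-3.5,0,0.82],[0,0.05,-7,0,0.82],[0,0.05,-10,0,0.82],[0,0.05,-12.3,0,0.82],[0,0.05,-12.9,0,0.82]]
  ],
  "grip_force": 25
}}

```text
clock: 21.5
ee_pos: [0.4994, 0.3646, 0.0075]
tool_rot: [0.482, 0.876, -0.002, -0.001]
wrist_force: [-0.9, -0.2, -0.4]
finger_gap: 0.0769
finger_force: 0.0
```

{"op": "play_rows", "data": {
  "rows": [
    [[0,0,0,0,0.7],[0,0,0,0,0.5],[0,0,0,0,0.5],[0,0,0,0,0.5],[0,0,0,0,0.5]]
  ]
}}

```text
clock: 21.92
ee_pos: [0.5011, 0.3672, 0.0128]
tool_rot: [0.481, 0.877, 0.001, 0.001]
wrist_force: [-0.5, -0.8, 7.2]
finger_gap: 0.0521
finger_force: 25.0
```

{"op": "play_rows", "data": {
  "rows": [
    [[0,0,1,0,0.5],[0,0,4,0,0.5],[0,0,8,0,0.5],[0,0,12,0,0.5],[0,0,12.9,0,0.5]]
  ]
}}

```text
clock: 22.33
ee_pos: [0.5018, 0.368, 0.1477]
tool_rot: [0.481, 0.877, 0.004, 0.002]
wrist_force: [0.7, 1.7, -1.7]
finger_gap: 0.0523
finger_force: 25.0
```

Run:
```python
from h import *
s=st()
```

```text
t22.33 tcp [50.18 36.8  14.77] yaw 2.138 gap 52.3mm F [ 0.7  1.7 -1.7] M [ 0.05 -0.22  0.  ] ff 25.0 j6 0.01
```

{"op": "play_rows", "data": {
  "rows": [
    [[0,-3,0,0.12,0.5],[-0.1,-6.5,0,0.24,0.5],[-0.2,-10,0,0.36,0.5],[-0.3,-14,0,0.48,0.5],[-0.4,-17.8,0,0.6,0.5]]
  ]
}}

```text
clock: 22.75
ee_pos: [0.4955, 0.1882, 0.14]
tool_rot: [0.199, 0.98, -0.0, -0.0]
wrist_force: [0.4, -0.3, -3.0]
finger_gap: 0.0525
finger_force: 25.0
```

{"op": "play_rows", "data": {
  "rows": [
    [[0,-3.8,0,0.12,0.5],[-0.1,-7.6,0,0.24,0.5],[-0.2,-11.4,0,0.36,0.5],[-0.3,-15,0,0.45,0.5],[-0.3,-17.7,0,0.45,0.5]]
  ]
}}

```text
clock: 23.17
ee_pos: [0.4925, 0.0105, 0.1402]
tool_rot: [-0.025, 1.0, -0.0, -0.0]
wrist_force: [0.7, 0.3, -3.7]
finger_gap: 0.0523
finger_force: 25.0
```

{"op": "play_rows", "data": {
  "rows": [
    [[0,0,-1.5,0,0.5],[0,0,-3,0,0.5],[0,0,-3,0,0.5],[0,0,-3,0,0.5]]
  ]
}}

```text
clock: 23.5
ee_pos: [0.4928, 0.013, 0.1099]
tool_rot: [-0.022, 1.0, 0.0, -0.001]
wrist_force: [0.4, 0.0, -3.5]
finger_gap: 0.0522
finger_force: 25.0
```

Run:
```python
from h import *
s=st();im,C,s=shot('wrist','w9')
```

```text
t23.50 tcp [49.28  1.3  10.99] yaw -3.099 gap 52.2mm F [ 0.4  0.  -3.5] M [ 0.05 -0.17  0.03] ff 25.0 j6 -1.66
```

View pics/w9.png

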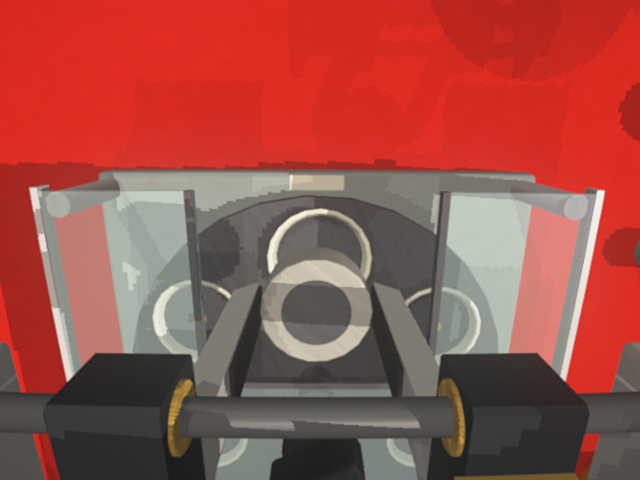

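The piston top is at (316,310), and the nest ring behind it spans u 267–373 with its top at v 209.

```bash
cat > fit.py <<'E'
from h import *
from scipy.optimize import least_squares
import sys
# fit white ring arc (known outer radius) seen above piston, world plane z=.041
def ring(im,C,D,zc=.041,g=(.4945,.0125)):
    hsv=cv2.cvtColor(im,cv2.COLOR_BGR2HSV); m=((hsv[...,1]<60)&(hsv[...,2]>165))
    v,u=np.nonzero(m); W=pix2w(C,np.c_[u,v],zc)[:,:2]
    r=np.hypot(*(W-g).T); Ro=(D+16)/2000; Ri=(D+9)/2000
    sel=(r>Ri-.007)&(r<Ro+.007)&(W[:,0]<g[0]-.004); W=W[sel]; Rm=(Ro+Ri)/2
    s=least_squares(lambda p:np.hypot(W[:,0]-p[0],W[:,1]-p[1])-p[2],(*g,Rm),loss='soft_l1',f_scale=.002)
    return s.x*1000,len(W)
if __name__=='__main__':
    n,D,u,v,zt=sys.argv[1],*map(float,sys.argv[2:])
    im=cv2.imread(f'pics/{n}.png'); C=cam('wrist')
    print('ring',ring(im,C,D),'piston',pix2w(C,[(u,v)],zt)*1000)
E
python3 fit.py w9 53 316 310 .1191; python3 -c "
from h import *
C=cam('wrist')
print(pix2w(C,[(267,255),(373,255),(320,209)],.041).round(4).tolist())"
```

```text
ring (array([494.5137613 ,  17.82568443,  31.76944081]), 733) piston [[494.4345082   15.19814872 119.1       ]]
[[0.4935, -0.0169, 0.041], [0.4905, 0.0525, 0.041], [0.4615, 0.0164, 0.041]]
```

{"op": "play_rows", "data": {
  "rows": [
    [[0,0,-2,0,0.5],[0,0,-4,0,0.5],[0,0,-5.2,0,0.5],[0,0,-5.7,0,0.5],[0,0,-5.9,0,0.5]]
  ]
}}

```text
clock: 23.97
ee_pos: [0.4934, 0.0132, 0.0511]
tool_rot: [-0.022, 1.0, 0.0, -0.0]
wrist_force: [-0.5, -0.2, -3.9]
finger_gap: 0.0524
finger_force: 25.0
```

{"op": "play_rows", "data": {
  "rows": [
    [[0,0,-0.15,0,0.5],[0,0,-0.3,0,0.5],[0,0,-0.3,0,0.5]]
  ]
}}

```text
clock: 24.22
ee_pos: [0.4937, 0.013, 0.0486]
tool_rot: [-0.022, 1.0, -0.0, 0.001]
wrist_force: [-0.0, 0.2, -2.4]
finger_gap: 0.0523
finger_force: 25.0
```

Run:
```python
from h import *
s=st()
```

```text
t24.22 tcp [49.37  1.3   4.86] yaw -3.098 gap 52.3mm F [-0.   0.2 -2.4] M [ 0.1  -0.24 -0.05] ff 25.0 j6 -1.66
```

{"op": "play_rows", "data": {
  "rows": [
    [[0,0,-0.15,0,0.5],[0,0,-0.15,0,0.5],[0,0,-0.1,0,0.6],[0,0,-0.1,0,0.7],[0,0,-0.1,0,0.7]]
  ]
}}

```text
clock: 24.63
ee_pos: [0.4935, 0.0129, 0.0473]
tool_rot: [-0.022, 1.0, -0.0, 0.0]
wrist_force: [-0.0, -0.9, 1.4]
finger_gap: 0.0645
finger_force: 0.0
```

{"op": "play_rows", "data": {
  "rows": [
    [[0,0,1,0,0.7],[0,0,4,0,0.7],[0,0,8,0,0.7],[0,0,11,0,0.6],[0,0,11,0,0.5]]
  ]
}}

```text
clock: 25.05
ee_pos: [0.4957, 0.0129, 0.1637]
tool_rot: [-0.022, 1.0, -0.0, 0.005]
wrist_force: [-0.2, -0.1, 0.1]
finger_gap: 0.0562
finger_force: 0.0
```

Run:
```python
from h import *
s=st();im,C,s=shot('wrist','w10')
print(w2pix(C,[[.4937,.013,.056],[.4937,.013,.041]]))
# piston: dark spot + bright disc
g=cv2.cvtColor(im,cv2.COLOR_BGR2GRAY); c=w2pix(C,[[.4937,.013,.056]])[0].astype(int)
cv2.imwrite('pics/m10.png',cv2.resize(im[c[1]-90:c[1]+90,c[0]-120:c[0]+120],(480,360),interpolation=3)); print(c)
```

```text
t25.05 tcp [49.57  1.29 16.37] yaw -3.099 gap 56.2mm F [-0.2 -0.1  0.1] M [ 0.06 -0.15 -0.02] ff 0.0 j6 -1.66
[[313.62955481 237.06696754]
 [313.73693648 231.89635801]]
[313 237]
```

View pics/m10.png

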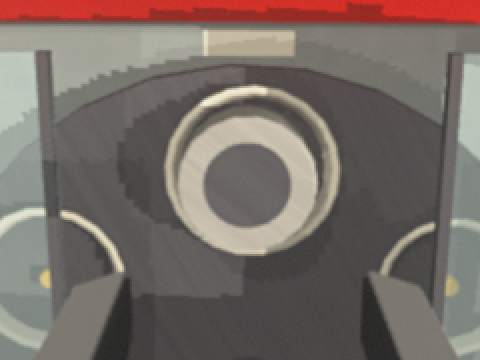

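piston_53 sits inside its ring. Next I'll click on to nest 3.

{"op": "play_rows", "data": {
  "rows": [
    [[0,0,0,-0.12,0.4],[2.5,0.1,0,-0.24,0.4],[5,0.2,0,-0.36,0.4],[7.5,0.3,0,-0.48,0.4],[9.5,0.4,0,-0.6,0.4]]
  ]
}}

```text
clock: 25.52
ee_pos: [0.5892, 0.017, 0.1561]
tool_rot: [0.278, 0.961, -0.0, -0.001]
wrist_force: [-0.3, 0.1, 0.2]
finger_gap: 0.0372
finger_force: 0.0
```

{"op": "play_rows", "data": {
  "rows": [
    [[0,0,0,-0.12,0.35],[0,0,0,-0.24,0.35],[0,0,0,-0.36,0.35],[0,0,0,-0.44,0.35],[0,0,0,-0.44,0.35]]
  ]
}}

```text
clock: 25.93
ee_pos: [0.5879, 0.017, 0.1561]
tool_rot: [0.48, 0.877, -0.0, -0.001]
wrist_force: [-0.6, 0.7, -0.0]
finger_gap: 0.0326
finger_force: 0.0
```

Run:
```python
from h import *
s=st()
```

```text
t25.93 tcp [58.79  1.7  15.61] yaw 2.141 gap 32.6mm F [-0.6  0.7 -0. ] M [-0.04 -0.1  -0.02] ff 0.0 j6 -0.60
```

{"op": "play_rows", "data": {
  "rows": [
    [[0.1,0,-2.5,0,0.35],[0.1,0,-4.5,0,0.35],[0.1,0,-4.5,0,0.2],[0.1,0,-4.5,0,0.1],[0.1,0,-4.5,0,0.1]]
  ],
  "grip_force": 20
}}

```text
clock: 26.35
ee_pos: [0.5897, 0.0169, 0.113]
tool_rot: [0.478, 0.879, 0.0, 0.0]
wrist_force: [4.0, 2.8, -2.6]
finger_gap: 0.016
finger_force: 3.4
```

{"op": "play_rows", "data": {
  "rows": [
    [[0,0,0,0.05,0.1],[0,0,0,0.17,0.1],[0,0,0,0.29,0.1],[0,0,0,0.41,0.1],[0,0,0,0.53,0.1]]
  ]
}}

```text
clock: 26.77
ee_pos: [0.5897, 0.0169, 0.113]
tool_rot: [0.228, 0.974, 0.0, 0.001]
wrist_force: [1.8, -0.1, -5.5]
finger_gap: 0.016
finger_force: 19.9
```

{"op": "play_rows", "data": {
  "rows": [
    [[0,0,0,0.12,0.1],[0,0,0,0.24,0.1],[0,0,0,0.36,0.1],[0,0,0,0.48,0.1],[0,0,0,0.52,0.1]]
  ]
}}

```text
clock: 27.18
ee_pos: [0.5897, 0.0169, 0.113]
tool_rot: [-0.031, 1.0, -0.0, 0.001]
wrist_force: [1.8, 0.5, -4.4]
finger_gap: 0.0156
finger_force: 20.0
```

{"op": "play_rows", "data": {
  "rows": [
    [[0,0,0,0,0.3],[0,0,0,0,0.35],[0,0,1,0,0.45],[0,0,4,0,0.6],[0,0,5,0,0.7]]
  ]
}}

```text
clock: 27.6
ee_pos: [0.5905, 0.0169, 0.1664]
tool_rot: [-0.026, 1.0, -0.0, 0.002]
wrist_force: [-0.3, 0.2, 1.0]
finger_gap: 0.0455
finger_force: 0.0
```

```bash
python3 pist.py
```

```text
t27.60 tcp [59.05  1.69 16.64] yaw -3.090 gap 45.5mm F [-0.3  0.2  1. ] M [ 0.06 -0.17  0.03] ff 0.0 j6 -1.66
pist d97 at [183.3 274.3]
pist d23 at [262.6 292.5]
pist d44 at [385.9 274.2]
pist d38 at [445.  401.6]
pist d30 at [487.5 278.3]
```

Piston_39 has been knocked to (445,402) mm. I'll fetch piston_46, unwinding the wrist on the way.

{"op": "play_rows", "data": {
  "rows": [
    [[-1.4,1.8,0,-0.11,0.75],[-2.8,3.6,0,-0.22,0.75],[-4.2,5.4,0,-0.33,0.75],[-5.6,7.2,0,-0.44,0.75],[-7,9,0,-0.55,0.75]]
  ]
}}

```text
clock: 28.07
ee_pos: [0.5185, 0.1076, 0.1617]
tool_rot: [0.249, 0.968, 0.0, 0.0]
wrist_force: [1.0, -0.1, -0.6]
finger_gap: 0.0705
finger_force: 0.0
```

{"op": "play_rows", "data": {
  "rows": [
    [[-1.4,1.8,0,-0.11,0.75],[-2.8,3.6,0,-0.22,0.75],[-4.2,5.4,0,-0.33,0.75],[-5.6,7.2,0,-0.44,0.75],[-7,9,0,-0.55,0.75]]
  ]
}}

```text
clock: 28.48
ee_pos: [0.4485, 0.1977, 0.1618]
tool_rot: [0.503, 0.865, 0.0, 0.0]
wrist_force: [1.0, 1.4, -0.1]
finger_gap: 0.0704
finger_force: 0.0
```

{"op": "play_rows", "data": {
  "rows": [
    [[-2,2.5,0,-0.11,0.75],[-4,5,0,-0.22,0.75],[-6.4,7.7,-1,-0.33,0.75],[-6.4,7.7,-3,-0.47,0.75],[-6.4,7.7,-4,-0.47,0.75]]
  ]
}}

```text
clock: 28.9
ee_pos: [0.3839, 0.2747, 0.1205]
tool_rot: [0.689, 0.725, -0.0, -0.0]
wrist_force: [0.2, -0.5, -0.5]
finger_gap: 0.0705
finger_force: 0.0
```

{"op": "play_rows", "data": {
  "rows": [
    [[0,0,0,0,0.75],[0,0,0,0,0.75]]
  ]
}}

```text
clock: 29.07
ee_pos: [0.3857, 0.2734, 0.1219]
tool_rot: [0.687, 0.727, -0.0, -0.0]
wrist_force: [0.1, 0.6, -0.1]
finger_gap: 0.0703
finger_force: 0.0
```

```bash
cat > pw.py <<'E'
from h import *
import sys
# piston top near expected point, from the wrist picture (bench, z top .022)
x,y,d=map(float,sys.argv[1:4]); s=st(); im,C,s=shot('wrist','last')
e=w2pix(C,[[x/1000,y/1000,.022]])[0]; hsv=cv2.cvtColor(im,cv2.COLOR_BGR2HSV)
m=((hsv[...,1]<60)&(hsv[...,2]>140)).astype(np.uint8)
for c in cv2.findContours(m,cv2.RETR_EXTERNAL,cv2.CHAIN_APPROX_NONE)[0]:
    if cv2.contourArea(c)<200: continue
    W=pix2w(C,c.reshape(-1,2),.022)[:,:2].astype(np.float32)*1000; (cx,cy),r=cv2.minEnclosingCircle(W)
    if np.hypot(cx-x,cy-y)<60: print('wrist disc d%.0f at %.1f %.1f'%(2*r,cx,cy))
E
python3 pw.py 386 274 46
```

```text
t29.07 tcp [38.57 27.34 12.19] yaw 1.627 gap 70.3mm F [ 0.1  0.6 -0.1] M [-0.01 -0.05  0.05] ff 0.0 j6 0.48
wrist disc d48 at 386.3 276.0
```

{"op": "play_rows", "data": {
  "rows": [
    [[0,0.1,-3.5,0,0.75],[0,0.1,-7,0,0.75],[0,0.1,-10,0,0.75],[0,0.1,-11.1,0,0.75],[0,0.1,-11.1,0,0.75]]
  ],
  "grip_force": 25
}}

```text
clock: 29.53
ee_pos: [0.385, 0.274, 0.0096]
tool_rot: [0.688, 0.726, -0.002, -0.0]
wrist_force: [0.6, -0.2, -0.5]
finger_gap: 0.0703
finger_force: 0.0
```

{"op": "play_rows", "data": {
  "rows": [
    [[0,0,0,0,0.6],[0,0,0,0,0.42],[0,0,0,0,0.42],[0,0,0,0,0.42],[0,0,0,0,0.42]]
  ]
}}

```text
clock: 29.95
ee_pos: [0.386, 0.2753, 0.0122]
tool_rot: [0.688, 0.726, 0.001, 0.0]
wrist_force: [-0.7, -0.7, 7.5]
finger_gap: 0.0457
finger_force: 25.0
```

{"op": "play_rows", "data": {
  "rows": [
    [[0,0,1,0,0.42],[0,0,4,0,0.42],[0,0,8,0,0.42],[0,0,12,0,0.42],[0,0,13,0,0.42]]
  ]
}}

```text
clock: 30.37
ee_pos: [0.3868, 0.276, 0.1474]
tool_rot: [0.688, 0.726, 0.004, 0.001]
wrist_force: [-0.5, -0.2, -1.7]
finger_gap: 0.045
finger_force: 25.0
```

Run:
```python
from h import *
s=st()
```

```text
t30.37 tcp [38.68 27.6  14.74] yaw 1.625 gap 45.0mm F [-0.5 -0.2 -1.7] M [-0.02 -0.19  0.  ] ff 25.0 j6 0.49
```

{"op": "play_rows", "data": {
  "rows": [
    [[0.8,-1.9,0,-0.11,0.42],[1.6,-3.8,0,-0.22,0.42],[2.4,-5.7,0,-0.33,0.42],[3.2,-7.6,0,-0.44,0.42],[4,-9.5,0,-0.55,0.42]]
  ]
}}

```text
clock: 30.78
ee_pos: [0.4252, 0.179, 0.141]
tool_rot: [0.86, 0.51, -0.0, -0.0]
wrist_force: [0.3, 0.3, -2.0]
finger_gap: 0.0452
finger_force: 25.0
```

{"op": "play_rows", "data": {
  "rows": [
    [[0.8,-1.9,0,-0.11,0.42],[1.6,-3.8,0,-0.22,0.42],[2.4,-5.7,0,-0.33,0.42],[3.2,-7.6,0,-0.44,0.42],[4,-9.5,0,-0.55,0.42]]
  ]
}}

```text
clock: 31.2
ee_pos: [0.4652, 0.0839, 0.1409]
tool_rot: [0.966, 0.257, -0.0, -0.0]
wrist_force: [-0.2, 0.2, -2.1]
finger_gap: 0.0453
finger_force: 25.0
```

{"op": "play_rows", "data": {
  "rows": [
    [[0.8,-2.2,0,-0.11,0.42],[1.6,-4.8,0,-0.22,0.42],[2.7,-7.2,0,-0.33,0.42],[2.7,-7.2,-1.5,-0.48,0.42],[2.7,-7.2,-3,-0.48,0.42]]
  ]
}}

```text
clock: 31.62
ee_pos: [0.4927, 0.0117, 0.111]
tool_rot: [1.0, 0.017, 0.001, 0.0]
wrist_force: [-0.5, -0.1, -3.0]
finger_gap: 0.0455
finger_force: 25.0
```

{"op": "play_rows", "data": {
  "rows": [
    [[0,0,0,0,0.42],[0,0,0,0,0.42]]
  ]
}}

```text
clock: 31.78
ee_pos: [0.4917, 0.013, 0.1107]
tool_rot: [1.0, 0.023, -0.001, -0.0]
wrist_force: [-0.1, 0.5, -1.7]
finger_gap: 0.0456
finger_force: 25.0
```

```bash
cat > pl.py <<'E'
from h import *
import sys
# held piston vs nest ring in the wrist picture: bright blob outlines, world coordinates
D,off=float(sys.argv[1]),float(sys.argv[2])/1000; s=st(); im,C,s=shot('wrist','last'); t=np.array(s['ee_pos']); zt=t[2]-off+.022
hsv=cv2.cvtColor(im,cv2.COLOR_BGR2HSV)
dark=((hsv[...,2]<130)&(hsv[...,1]<80)).astype(np.uint8)
e=w2pix(C,[[t[0],t[1],zt]])[0]
for c in cv2.findContours(dark,cv2.RETR_LIST,cv2.CHAIN_APPROX_NONE)[0]:
    if not 300<cv2.contourArea(c)<20000: continue
    (u,v),r=cv2.minEnclosingCircle(c)
    if cv2.contourArea(c)/(np.pi*r*r)>.8 and np.hypot(u-e[0],v-e[1])<40: print('spot',u,v,r,pix2w(C,[(u,v)],zt)[0,:2]*1000)
m=((hsv[...,1]<70)&(hsv[...,2]>150)); v,u=np.nonzero(m); W=pix2w(C,np.c_[u,v],.041)[:,:2]*1000
g=np.array([494,16.]); Rm=(D+12.5)/2
for _ in range(4):
    r=np.hypot(*(W-g).T); a=np.arctan2(*(W-g).T[::-1]); far=abs(np.cos(a)+np.sign(np.cos(yaw(s)))*-1)  # placeholder
    sgn=np.sign(np.cos(yaw(s)))  # camera on this side; the ring shows beyond the piston on it
    sel=(abs(r-Rm)<5)&((W-g)[:,0]*sgn>4); Q=W[sel]
    from scipy.optimize import least_squares
    g=least_squares(lambda p:np.hypot(*(Q-p).T)-Rm,g,loss='soft_l1').x
print('ring',g,len(Q))
E
sed -i 's/; far=.*placeholder//' pl.py; python3 pl.py 46 12.2; cp pics/last.png pics/w12.png
```

```text
t31.78 tcp [49.17  1.3  11.07] yaw 0.046 gap 45.6mm F [-0.1  0.5 -1.7] M [ 0.03 -0.05 -0.01] ff 25.0 j6 1.48
spot 315.6490173339844 315.49005126953125 30.8471622467041 [487.54291493  14.77585891]
ring [493.21521402  15.44986835] 818
```

{"op": "play_rows", "data": {
  "rows": [
    [[0.25,0.1,-2,0,0.42],[0.25,0.1,-4,0,0.42],[0.25,0.1,-5.2,0,0.42],[0.25,0.1,-5.7,0,0.42],[0.25,0.1,-5.9,0,0.42]]
  ]
}}

```text
clock: 32.25
ee_pos: [0.4948, 0.0142, 0.0521]
tool_rot: [1.0, 0.023, -0.0, -0.0]
wrist_force: [0.6, 0.1, -3.1]
finger_gap: 0.0453
finger_force: 25.0
```

{"op": "play_rows", "data": {
  "rows": [
    [[0,0,-0.15,0,0.42],[0,0,-0.3,0,0.42],[0,0,-0.3,0,0.42]]
  ]
}}

```text
clock: 32.5
ee_pos: [0.4952, 0.014, 0.0496]
tool_rot: [1.0, 0.022, 0.001, 0.0]
wrist_force: [0.1, -0.1, -2.3]
finger_gap: 0.0453
finger_force: 25.0
```

Run:
```python
from h import *
s=st()
```

```text
t32.50 tcp [49.52  1.4   4.96] yaw 0.045 gap 45.3mm F [ 0.1 -0.1 -2.3] M [ 0.06 -0.06 -0.04] ff 25.0 j6 1.48
```

No contact yet, so I'll lower the last 3 mm.

{"op": "play_rows", "data": {
  "rows": [
    [[0,0,-0.1,0,0.42],[0,0,-0.2,0,0.42],[0,0,-0.28,0,0.42],[0,0,-0.28,0,0.42]]
  ]
}}

```text
clock: 32.83
ee_pos: [0.4953, 0.0139, 0.0464]
tool_rot: [1.0, 0.022, 0.001, 0.0]
wrist_force: [3.2, -0.4, -0.6]
finger_gap: 0.0452
finger_force: 25.0
```

{"op": "play_rows", "data": {
  "rows": [
    [[0,0,0,0,0.5],[0,0,0,0,0.62],[0,0,0,0,0.62],[0,0,0,0,0.62]]
  ]
}}

```text
clock: 33.17
ee_pos: [0.4947, 0.0139, 0.0461]
tool_rot: [1.0, 0.022, -0.0, -0.0]
wrist_force: [0.5, -0.9, -0.5]
finger_gap: 0.0581
finger_force: 0.0
```

{"op": "play_rows", "data": {
  "rows": [
    [[0,0,1,0,0.62],[0,0,4,0,0.62],[0,0,8,0,0.6],[0,0,11,0,0.5],[0,0,11,0,0.4]]
  ]
}}

```text
clock: 33.58
ee_pos: [0.4971, 0.0139, 0.1628]
tool_rot: [1.0, 0.022, 0.005, 0.0]
wrist_force: [-0.8, -1.2, 0.8]
finger_gap: 0.0463
finger_force: 0.0
```

```bash
cat > seat.py <<'E'
from h import *
import sys
# seated piston in window: spot (dark on disc) and disc in wrist picture
s=st(); im,C,s=shot('wrist','last'); hsv=cv2.cvtColor(im,cv2.COLOR_BGR2HSV)
m=((hsv[...,1]<70)&(hsv[...,2]>150)).astype(np.uint8)
cs,h=cv2.findContours(m,cv2.RETR_TREE,cv2.CHAIN_APPROX_NONE)
for c in cs:
    if cv2.contourArea(c)<250: continue
    W=pix2w(C,c.reshape(-1,2),.056)[:,:2].astype(np.float32)*1000; e=cv2.fitEllipse(W)
    if np.hypot(e[0][0]-495,e[0][1]-14)<15: print('ctr',np.round(e[0],1),'axes',np.round(e[1],1))
E
python3 seat.py
```

```text
t33.58 tcp [49.71  1.39 16.28] yaw 0.045 gap 46.3mm F [-0.8 -1.2  0.8] M [ 0.01 -0.04 -0.01] ff 0.0 j6 1.48
ctr [495.9  14.8] axes [51.1 56.6]
ctr [491.3  15.7] axes [29.2 29.6]
```

{"op": "play_rows", "data": {
  "rows": [
    [[2.5,0.1,0,0,0.4],[6,0.2,0,0,0.35],[9.4,0.3,0,0,0.35],[9.4,0.3,0,0,0.35],[9.4,0.3,0,0,0.35]]
  ]
}}

```text
clock: 34.05
ee_pos: [0.5887, 0.017, 0.1542]
tool_rot: [1.0, 0.022, -0.002, -0.0]
wrist_force: [-0.1, -0.2, 0.4]
finger_gap: 0.0332
finger_force: 0.0
```

```bash
python3 pist.py
```

```text
t34.05 tcp [58.87  1.7  15.42] yaw 0.045 gap 33.2mm F [-0.1 -0.2  0.4] M [ 0.03  0.03 -0.03] ff 0.0 j6 1.49
pist d104 at [186.7 274.9]
pist d23 at [262.6 292.5]
pist d38 at [445.  401.6]
pist d30 at [487.5 278.3]
```

{"op": "play_rows", "data": {
  "rows": [
    [[0.05,0,-2.5,0,0.35],[0.05,0,-4.3,0,0.35],[0.05,0,-4.3,0,0.2],[0.05,0,-4.3,0,0.1],[0.05,0,-4.3,0,0.1]]
  ],
  "grip_force": 20
}}

```text
clock: 34.52
ee_pos: [0.5893, 0.0169, 0.1146]
tool_rot: [1.0, 0.022, 0.001, 0.0]
wrist_force: [-0.0, 0.4, 1.2]
finger_gap: 0.016
finger_force: 0.0
```

{"op": "play_rows", "data": {
  "rows": [
    [[0,0,0,0.05,0.1],[0,0,0,0.17,0.1],[0,0,0,0.29,0.1],[0,0,0,0.41,0.1],[0,0,0,0.53,0.1]]
  ]
}}

```text
clock: 34.93
ee_pos: [0.5894, 0.0167, 0.1146]
tool_rot: [0.958, 0.286, 0.001, 0.0]
wrist_force: [-0.9, -1.7, -1.0]
finger_gap: 0.016
finger_force: 20.0
```

{"op": "play_rows", "data": {
  "rows": [
    [[0,0,0,0.12,0.1],[0,0,0,0.24,0.1],[0,0,0,0.36,0.1],[0,0,0,0.48,0.1],[0,0,0,0.52,0.1]]
  ]
}}

```text
clock: 35.35
ee_pos: [0.5896, 0.0166, 0.1146]
tool_rot: [0.852, 0.524, 0.001, 0.001]
wrist_force: [0.4, -3.4, -2.1]
finger_gap: 0.0156
finger_force: 20.1
```

{"op": "play_rows", "data": {
  "rows": [
    [[0,0,0,0,0.3],[0,0,0,0,0.35],[0,0,1,0,0.45],[0,0,4,0,0.6],[0,0,5,0,0.67]]
  ]
}}

```text
clock: 35.77
ee_pos: [0.5904, 0.017, 0.1675]
tool_rot: [0.854, 0.52, 0.002, 0.001]
wrist_force: [0.5, -0.5, 2.5]
finger_gap: 0.0457
finger_force: 0.0
```

{"op": "play_rows", "data": {
  "rows": [
    [[-1.3,3.5,0,0,0.67],[-2.6,7,0,0,0.67],[-3.9,10.5,0,0,0.67],[-5.2,14,0,0,0.67],[-6.5,17.5,0,0,0.67]]
  ]
}}

```text
clock: 36.18
ee_pos: [0.5236, 0.1935, 0.164]
tool_rot: [0.854, 0.52, 0.001, 0.0]
wrist_force: [0.8, 0.5, 0.3]
finger_gap: 0.0631
finger_force: 0.0
```

{"op": "play_rows", "data": {
  "rows": [
    [[-1.3,3.5,0,0,0.67],[-2.6,7,0,0,0.67],[-3.9,10.5,0,0,0.67],[-5.2,14,0,0,0.67],[-6.5,17.5,-1,0,0.67]]
  ]
}}

```text
clock: 36.6
ee_pos: [0.4591, 0.3692, 0.1556]
tool_rot: [0.854, 0.52, 0.002, -0.0]
wrist_force: [1.4, 0.3, 0.6]
finger_gap: 0.0629
finger_force: 0.0
```

{"op": "play_rows", "data": {
  "rows": [
    [[-1.4,3.5,-1,0,0.67],[-1.4,3.5,-3,0,0.67],[-1.4,3.5,-3,0,0.67],[-1.4,3.5,-3,0,0.67]]
  ]
}}

```text
clock: 36.93
ee_pos: [0.4451, 0.4016, 0.1231]
tool_rot: [0.854, 0.52, -0.001, 0.0]
wrist_force: [0.7, -0.6, -0.8]
finger_gap: 0.0633
finger_force: 0.0
```

```bash
python3 pw.py 445 401.6 39; python3 pist.py
```

```text
t36.93 tcp [44.51 40.16 12.31] yaw 1.094 gap 63.3mm F [ 0.7 -0.6 -0.8] M [-0.06 -0.02  0.  ] ff 0.0 j6 1.15
wrist disc d41 at 445.8 404.4
t36.98 tcp [44.58 40.15 12.41] yaw 1.093 gap 63.1mm F [-0.  -0.2  0.6] M [-0.01 -0.05  0.04] ff 0.0 j6 1.15
pist d28 at [448.5 395.5]
pist d30 at [487.5 278.3]
pist d284 at [319.4 410.5]
pist d55 at [540.9 434.5]
```

{"op": "play_rows", "data": {
  "rows": [
    [[0,0.1,-3.5,0,0.67],[0,0.1,-7,0,0.67],[0,0.1,-10,0,0.67],[0,0.1,-11.2,0,0.67],[0,0.1,-11.2,0,0.67]]
  ],
  "grip_force": 25
}}

```text
clock: 37.45
ee_pos: [0.4451, 0.4017, 0.0097]
tool_rot: [0.854, 0.52, -0.002, 0.0]
wrist_force: [-0.2, -0.1, 0.7]
finger_gap: 0.0628
finger_force: 0.0
```

{"op": "play_rows", "data": {
  "rows": [
    [[0,0,0,0,0.5],[0,0,0,0,0.35],[0,0,0,0,0.35],[0,0,0,0,0.35],[0,0,0,0,0.35]]
  ]
}}

```text
clock: 37.87
ee_pos: [0.446, 0.4034, 0.0127]
tool_rot: [0.854, 0.52, 0.001, -0.0]
wrist_force: [-1.3, -1.1, 7.9]
finger_gap: 0.038
finger_force: 25.0
```

{"op": "play_rows", "data": {
  "rows": [
    [[0,0,1,0,0.35],[0,0,4,0,0.35],[0,0,8,0,0.35],[0,0,12,0,0.35],[0,0,13,0,0.35]]
  ]
}}

```text
clock: 38.28
ee_pos: [0.4468, 0.4043, 0.1487]
tool_rot: [0.854, 0.52, 0.004, -0.001]
wrist_force: [0.5, 0.1, -0.4]
finger_gap: 0.038
finger_force: 25.0
```

Run:
```python
from h import *
s=st()
```

```text
t38.28 tcp [44.68 40.43 14.87] yaw 1.095 gap 38.0mm F [ 0.5  0.1 -0.4] M [-0.03 -0.07 -0.01] ff 25.0 j6 1.15
```

{"op": "play_rows", "data": {
  "rows": [
    [[0.4,-3,0,-0.1,0.35],[0.8,-6.5,0,-0.2,0.35],[1.2,-10,0,-0.3,0.35],[1.6,-13.5,0,-0.4,0.35],[2,-17,0,-0.5,0.35]]
  ]
}}

```text
clock: 38.7
ee_pos: [0.4649, 0.2314, 0.1414]
tool_rot: [0.957, 0.291, -0.0, -0.0]
wrist_force: [1.6, -0.0, -1.9]
finger_gap: 0.038
finger_force: 25.0
```

{"op": "play_rows", "data": {
  "rows": [
    [[0.6,-3.5,0,-0.1,0.35],[1.2,-7,0,-0.2,0.35],[1.8,-10.5,0,-0.3,0.35],[2.3,-14,0,-0.4,0.35],[2.6,-17.5,0,-0.5,0.35]]
  ]
}}

```text
clock: 39.12
ee_pos: [0.4912, 0.0563, 0.1415]
tool_rot: [0.999, 0.045, 0.0, -0.0]
wrist_force: [0.5, -0.0, -1.1]
finger_gap: 0.0379
finger_force: 25.0
```

{"op": "play_rows", "data": {
  "rows": [
    [[0.2,-2.5,0,-0.05,0.35],[0.25,-4.4,0,-0.05,0.35],[0.25,-4.4,-1.5,-0.05,0.35],[0.25,-4.4,-3,-0.05,0.35],[0.25,-4.4,-3,-0.05,0.35]]
  ]
}}

```text
clock: 39.53
ee_pos: [0.4924, 0.0136, 0.1091]
tool_rot: [1.0, 0.022, -0.002, -0.0]
wrist_force: [-0.0, -0.8, -2.9]
finger_gap: 0.0379
finger_force: 25.0
```

```bash
python3 pl.py 39 12.7
```

```text
t39.53 tcp [49.24  1.36 10.91] yaw 0.044 gap 37.9mm F [-0.  -0.8 -2.9] M [-0.01  0.04 -0.01] ff 25.0 j6 1.48
spot 315.6960754394531 314.0 26.005647659301758 [488.73217377  15.42358369]
ring [493.14723328  16.61569132] 723
```

{"op": "play_rows", "data": {
  "rows": [
    [[0.15,0.1,-2,0,0.35],[0.15,0.1,-4,0,0.35],[0.15,0.1,-5.2,0,0.35],[0.15,0.1,-5.7,0,0.35],[0.15,0.1,-5.9,0,0.35]]
  ]
}}

```text
clock: 40.0
ee_pos: [0.4953, 0.0152, 0.0523]
tool_rot: [1.0, 0.023, -0.0, -0.0]
wrist_force: [-0.3, -1.2, -1.3]
finger_gap: 0.0384
finger_force: 25.0
```

{"op": "play_rows", "data": {
  "rows": [
    [[0,0,-0.15,0,0.35],[0,0,-0.3,0,0.35],[0,0,-0.3,0,0.35]]
  ]
}}

```text
clock: 40.25
ee_pos: [0.4957, 0.0149, 0.0498]
tool_rot: [1.0, 0.022, 0.001, 0.0]
wrist_force: [0.1, 0.3, -1.4]
finger_gap: 0.0379
finger_force: 25.0
```

Run:
```python
from h import *
s=st()
```

```text
t40.25 tcp [49.57  1.49  4.98] yaw 0.045 gap 37.9mm F [ 0.1  0.3 -1.4] M [ 0.04 -0.06  0.02] ff 25.0 j6 1.48
```

Free and unloaded, so I'll lower the last 3 mm and release.

{"op": "play_rows", "data": {
  "rows": [
    [[-0.05,0,-0.1,0,0.35],[-0.05,0,-0.2,0,0.35],[-0.05,0,-0.28,0,0.35],[-0.05,0,-0.28,0,0.35]]
  ]
}}

```text
clock: 40.58
ee_pos: [0.4951, 0.0149, 0.0467]
tool_rot: [1.0, 0.022, 0.0, 0.0]
wrist_force: [0.1, -0.1, 1.5]
finger_gap: 0.0383
finger_force: 25.0
```

{"op": "play_rows", "data": {
  "rows": [
    [[0,0,0,0,0.42],[0,0,0,0,0.54],[0,0,0,0,0.54],[0,0,0,0,0.54]]
  ]
}}

```text
clock: 40.92
ee_pos: [0.4947, 0.0149, 0.0463]
tool_rot: [1.0, 0.022, -0.0, -0.0]
wrist_force: [-0.1, 0.4, 0.3]
finger_gap: 0.0505
finger_force: 0.0
```

{"op": "play_rows", "data": {
  "rows": [
    [[0,0,1,0,0.54],[0,0,4,0,0.54],[0,0,8,0,0.54],[0,0,11,0,0.5],[0,0,11,0,0.4]]
  ]
}}

```text
clock: 41.33
ee_pos: [0.4971, 0.0149, 0.1629]
tool_rot: [1.0, 0.022, 0.005, 0.0]
wrist_force: [0.4, 0.3, -0.0]
finger_gap: 0.0432
finger_force: 0.0
```

```bash
python3 seat.py
```

```text
t41.33 tcp [49.71  1.49 16.29] yaw 0.045 gap 43.2mm F [ 0.4  0.3 -0. ] M [-0.01  0.02  0.01] ff 0.0 j6 1.48
ctr [496.8  16.3] axes [46.6 49.4]
ctr [491.4  16.7] axes [24.8 25.2]
```

{"op": "play_rows", "data": {
  "rows": [
    [[0,0,0,0.12,0.4],[2.5,0.1,0,0.24,0.4],[5,0.1,0,0.36,0.4],[7.5,0.2,0,0.48,0.4],[9.4,0.2,0,0.6,0.35]]
  ]
}}

```text
clock: 41.8
ee_pos: [0.5898, 0.017, 0.1553]
tool_rot: [0.948, 0.32, -0.001, -0.0]
wrist_force: [-0.2, 0.0, 0.3]
finger_gap: 0.0344
finger_force: 0.0
```

{"op": "play_rows", "data": {
  "rows": [
    [[0,0,0,0.12,0.35],[0,0,0,0.24,0.35],[0,0,0,0.36,0.35],[0,0,0,0.45,0.35],[0,0,0,0.45,0.35]]
  ]
}}

```text
clock: 42.22
ee_pos: [0.5883, 0.017, 0.1554]
tool_rot: [0.853, 0.522, -0.001, -0.0]
wrist_force: [-0.2, 0.0, 0.9]
finger_gap: 0.0328
finger_force: 0.0
```

```bash
python3 pist.py
```

```text
t42.22 tcp [58.83  1.7  15.54] yaw 1.099 gap 32.8mm F [-0.2  0.   0.9] M [ 0.01  0.   -0.02] ff 0.0 j6 0.44
pist d101 at [187.1 271.7]
pist d23 at [262.6 292.5]
pist d30 at [487.5 278.3]
```

{"op": "play_rows", "data": {
  "rows": [
    [[0.1,0,-2.5,0,0.35],[0.1,0,-4.4,0,0.35],[0.1,0,-4.4,0,0.2],[0.1,0,-4.4,0,0.1],[0.1,0,-4.4,0,0.1]]
  ],
  "grip_force": 20
}}

```text
clock: 42.68
ee_pos: [0.5901, 0.017, 0.1134]
tool_rot: [0.854, 0.52, 0.0, 0.0]
wrist_force: [-14.9, 6.8, -5.5]
finger_gap: 0.0166
finger_force: 9.1
```

{"op": "play_rows", "data": {
  "rows": [
    [[0,0,0,0.05,0.1],[0,0,0,0.17,0.1],[0,0,0,0.29,0.1],[0,0,0,0.41,0.1],[0,0,0,0.53,0.1]]
  ]
}}

```text
clock: 43.1
ee_pos: [0.5898, 0.0171, 0.1133]
tool_rot: [0.686, 0.727, 0.0, 0.0]
wrist_force: [-2.1, 0.6, -2.8]
finger_gap: 0.0159
finger_force: 20.0
```

{"op": "play_rows", "data": {
  "rows": [
    [[0,0,0,0.12,0.1],[0,0,0,0.24,0.1],[0,0,0,0.36,0.1],[0,0,0,0.48,0.1],[0,0,0,0.52,0.1]]
  ]
}}

```text
clock: 43.52
ee_pos: [0.5897, 0.017, 0.1133]
tool_rot: [0.475, 0.88, 0.0, 0.0]
wrist_force: [-3.2, 1.2, -2.5]
finger_gap: 0.016
finger_force: 20.1
```

{"op": "play_rows", "data": {
  "rows": [
    [[0,0,0,0,0.3],[0,0,0,0,0.35],[0,0,1,0,0.45],[0,0,4,0,0.6],[0,0,5,0,0.6]]
  ]
}}

```text
clock: 43.93
ee_pos: [0.591, 0.0169, 0.1668]
tool_rot: [0.479, 0.878, 0.001, 0.002]
wrist_force: [0.2, 0.7, 1.4]
finger_gap: 0.0459
finger_force: 0.0
```

{"op": "play_rows", "data": {
  "rows": [
    [[-1.3,3.4,0,0,0.6],[-2.6,6.8,0,0,0.6],[-3.9,10.2,0,0,0.6],[-5.2,13.6,0,0,0.6],[-6.5,17,0,0,0.6]]
  ]
}}

```text
clock: 44.35
ee_pos: [0.5242, 0.1884, 0.1633]
tool_rot: [0.479, 0.878, 0.001, 0.001]
wrist_force: [0.1, 0.5, 0.6]
finger_gap: 0.056
finger_force: 0.0
```

{"op": "play_rows", "data": {
  "rows": [
    [[-1.3,3.4,0,0,0.6],[-2.6,6.8,-1,0,0.6],[-3.7,9.1,-3,0,0.6],[-3.7,9.1,-4,0,0.6],[-3.7,9.1,-4,0,0.6]]
  ]
}}

```text
clock: 44.77
ee_pos: [0.4866, 0.2785, 0.1208]
tool_rot: [0.478, 0.879, -0.001, -0.001]
wrist_force: [-0.4, -0.5, -0.4]
finger_gap: 0.0565
finger_force: 0.0
```

```bash
python3 pw.py 487.5 278.3 32
```

```text
t44.77 tcp [48.66 27.85 12.08] yaw 2.146 gap 56.5mm F [-0.4 -0.5 -0.4] M [-0.   -0.1   0.05] ff 0.0 j6 -0.12
wrist disc d35 at 487.4 280.1
```

{"op": "play_rows", "data": {
  "rows": [
    [[0.05,0.1,-3.5,0,0.6],[0.05,0.1,-7,0,0.6],[0.05,0.1,-10,0,0.6],[0.05,0.1,-11,0,0.6],[0.05,0.1,-11,0,0.6]]
  ],
  "grip_force": 25
}}

```text
clock: 45.23
ee_pos: [0.4882, 0.2777, 0.0113]
tool_rot: [0.479, 0.878, -0.001, -0.001]
wrist_force: [0.0, -0.2, 0.4]
finger_gap: 0.0563
finger_force: 0.0
```

{"op": "play_rows", "data": {
  "rows": [
    [[0,0,0,0,0.45],[0,0,0,0,0.28],[0,0,0,0,0.28],[0,0,0,0,0.28],[0,0,0,0,0.28]]
  ]
}}

```text
clock: 45.65
ee_pos: [0.4889, 0.2792, 0.0137]
tool_rot: [0.478, 0.878, 0.001, 0.001]
wrist_force: [-1.6, -1.6, 8.1]
finger_gap: 0.031
finger_force: 25.0
```

{"op": "play_rows", "data": {
  "rows": [
    [[0,0,1,0,0.28],[0,0,4,0,0.28],[0,0,8,0,0.28],[0,0,12,0,0.28],[0,0,13,0,0.28]]
  ]
}}

```text
clock: 46.07
ee_pos: [0.49, 0.2799, 0.1495]
tool_rot: [0.478, 0.878, 0.004, 0.002]
wrist_force: [1.0, 0.2, -1.6]
finger_gap: 0.0307
finger_force: 25.0
```

Run:
```python
from h import *
s=st()
```

```text
t46.07 tcp [49.   27.99 14.95] yaw 2.145 gap 30.7mm F [ 1.   0.2 -1.6] M [ 0.02 -0.19 -0.02] ff 25.0 j6 -0.12
```

Base offset is 13.7 mm, so the TCP should end at 4.77 cm. Moving to the window now.

{"op": "play_rows", "data": {
  "rows": [
    [[0.1,-3,0,0.11,0.28],[0.2,-6,0,0.22,0.28],[0.3,-9,0,0.33,0.28],[0.3,-12,0,0.44,0.28],[0.3,-15,0,0.55,0.28]]
  ]
}}

```text
clock: 46.48
ee_pos: [0.4909, 0.1276, 0.1427]
tool_rot: [0.219, 0.976, 0.0, 0.0]
wrist_force: [0.4, 0.7, -0.9]
finger_gap: 0.0311
finger_force: 25.0
```

{"op": "play_rows", "data": {
  "rows": [
    [[0.1,-3,0,0.11,0.28],[0.2,-6,0,0.22,0.28],[0.25,-9,0,0.33,0.28],[0.25,-11.5,0,0.44,0.28],[0.25,-11.5,-1,0.49,0.28]]
  ]
}}

```text
clock: 46.9
ee_pos: [0.4944, 0.0105, 0.134]
tool_rot: [-0.023, 1.0, -0.0, 0.001]
wrist_force: [1.1, 0.0, -0.9]
finger_gap: 0.0311
finger_force: 25.0
```

{"op": "play_rows", "data": {
  "rows": [
    [[0,0,-1,0,0.28],[0,0,-2,0,0.28],[0,0,-2,0,0.28],[0,0,-2,0,0.28]]
  ]
}}

```text
clock: 47.23
ee_pos: [0.4934, 0.0146, 0.1118]
tool_rot: [-0.021, 1.0, 0.0, -0.001]
wrist_force: [0.1, -0.3, -0.6]
finger_gap: 0.031
finger_force: 25.0
```

```bash
python3 pl.py 32 13.7
```

```text
t47.23 tcp [49.34  1.46 11.18] yaw -3.099 gap 31.0mm F [ 0.1 -0.3 -0.6] M [ 0.03 -0.11  0.04] ff 25.0 j6 -1.66
spot 315.7817687988281 312.6105041503906 21.487356185913086 [496.03242027  16.61814477]
spot 315.605224609375 310.31756591796875 33.50245666503906 [494.85306066  16.48431066]
ring [495.24321773  15.91147835] 569
```

{"op": "play_rows", "data": {
  "rows": [
    [[0,0,-2,0,0.28],[0,0,-4,0,0.28],[0,0,-5.2,0,0.28],[0,0,-5.7,0,0.28],[0,0,-5.9,0,0.28]]
  ]
}}

```text
clock: 47.7
ee_pos: [0.4937, 0.0143, 0.0531]
tool_rot: [-0.022, 1.0, 0.0, -0.0]
wrist_force: [0.7, -0.8, -0.9]
finger_gap: 0.031
finger_force: 25.0
```

{"op": "play_rows", "data": {
  "rows": [
    [[0,0,-0.15,0,0.28],[0,0,-0.3,0,0.28],[0,0,-0.3,0,0.28]]
  ]
}}

```text
clock: 47.95
ee_pos: [0.4942, 0.014, 0.0509]
tool_rot: [-0.022, 1.0, -0.0, 0.001]
wrist_force: [0.1, -0.1, -2.5]
finger_gap: 0.0312
finger_force: 25.0
```

Run:
```python
from h import *
s=st()
```

```text
t47.95 tcp [49.42  1.4   5.09] yaw -3.099 gap 31.2mm F [ 0.1 -0.1 -2.5] M [ 0.05 -0.14 -0.02] ff 25.0 j6 -1.66
```

{"op": "play_rows", "data": {
  "rows": [
    [[0,0,-0.1,0,0.28],[0,0,-0.2,0,0.28],[0,0,-0.3,0,0.28],[0,0,-0.3,0,0.28]]
  ]
}}

```text
clock: 48.28
ee_pos: [0.4941, 0.0139, 0.0477]
tool_rot: [-0.021, 1.0, -0.0, 0.0]
wrist_force: [-0.2, -0.4, 3.7]
finger_gap: 0.031
finger_force: 25.0
```

{"op": "play_rows", "data": {
  "rows": [
    [[0,0,0,0,0.38],[0,0,0,0,0.47],[0,0,0,0,0.47],[0,0,0,0,0.47]]
  ]
}}

```text
clock: 48.62
ee_pos: [0.4938, 0.0139, 0.0473]
tool_rot: [-0.021, 1.0, -0.0, -0.0]
wrist_force: [0.4, -0.5, 0.6]
finger_gap: 0.0441
finger_force: 0.0
```

{"op": "play_rows", "data": {
  "rows": [
    [[0,0,1,0,0.47],[0,0,4,0,0.47],[0,0,8,0,0.47],[0,0,11,0,0.45],[0,0,11,0,0.4]]
  ]
}}

```text
clock: 49.03
ee_pos: [0.4961, 0.0139, 0.1639]
tool_rot: [-0.022, 1.0, -0.0, 0.005]
wrist_force: [0.3, -0.1, 1.1]
finger_gap: 0.0386
finger_force: 0.0
```

```bash
python3 seat.py
```

```text
t49.03 tcp [49.61  1.39 16.39] yaw -3.099 gap 38.6mm F [ 0.3 -0.1  1.1] M [ 0.03 -0.17  0.01] ff 0.0 j6 -1.66
ctr [490.4  15.2] axes [43.6 44.3]
ctr [496.  16.] axes [20.2 20.6]
ctr [490.7  15.6] axes [36.8 37.7]
```

All four pistons are seated. One click left, to bring the tick round to the window.

{"op": "play_rows", "data": {
  "rows": [
    [[0,0,0,-0.12,0.4],[2.5,0.1,0,-0.24,0.4],[5,0.2,0,-0.36,0.4],[7.5,0.3,0,-0.48,0.4],[9.5,0.3,0,-0.6,0.35]]
  ]
}}

```text
clock: 49.5
ee_pos: [0.5897, 0.0171, 0.1564]
tool_rot: [0.278, 0.961, -0.0, -0.001]
wrist_force: [-0.4, -0.4, 0.2]
finger_gap: 0.0344
finger_force: 0.0
```

{"op": "play_rows", "data": {
  "rows": [
    [[0,0,0,-0.12,0.35],[0,0,0,-0.24,0.35],[0,0,0,-0.36,0.35],[0,0,0,-0.44,0.35],[0,0,0,-0.44,0.35]]
  ]
}}

```text
clock: 49.92
ee_pos: [0.5883, 0.017, 0.1564]
tool_rot: [0.48, 0.877, -0.0, -0.001]
wrist_force: [-0.2, -0.5, -1.0]
finger_gap: 0.0331
finger_force: 0.0
```

{"op": "play_rows", "data": {
  "rows": [
    [[0.1,0,-2.5,0,0.35],[0.1,0,-4.4,0,0.35],[0.1,0,-4.4,0,0.2],[0.1,0,-4.4,0,0.1],[0.1,0,-4.4,0,0.1]]
  ],
  "grip_force": 20
}}

```text
clock: 50.33
ee_pos: [0.5901, 0.0169, 0.1143]
tool_rot: [0.478, 0.879, 0.0, 0.0]
wrist_force: [-8.9, -6.3, -3.7]
finger_gap: 0.0164
finger_force: 7.1
```

{"op": "play_rows", "data": {
  "rows": [
    [[0,0,0,0.05,0.1],[0,0,0,0.17,0.1],[0,0,0,0.29,0.1],[0,0,0,0.41,0.1],[0,0,0,0.53,0.1]]
  ]
}}

```text
clock: 50.75
ee_pos: [0.5899, 0.0169, 0.1143]
tool_rot: [0.228, 0.974, 0.0, 0.0]
wrist_force: [-0.6, -0.3, -3.7]
finger_gap: 0.0158
finger_force: 20.0
```

{"op": "play_rows", "data": {
  "rows": [
    [[0,0,0,0.12,0.1],[0,0,0,0.24,0.1],[0,0,0,0.36,0.1],[0,0,0,0.48,0.1],[0,0,0,0.52,0.1]]
  ]
}}

```text
clock: 51.17
ee_pos: [0.5899, 0.017, 0.1143]
tool_rot: [-0.031, 1.0, -0.0, 0.0]
wrist_force: [-0.8, -0.1, -4.4]
finger_gap: 0.0158
finger_force: 20.1
```

{"op": "play_rows", "data": {
  "rows": [
    [[0,0,0,0,0.3],[0,0,0,0,0.35],[0,0,1,0,0.45],[0,0,4,0,0.6],[0,0,8,0,0.6]]
  ]
}}

```text
clock: 51.58
ee_pos: [0.5887, 0.017, 0.1931]
tool_rot: [-0.026, 1.0, 0.0, -0.002]
wrist_force: [1.5, -0.1, 1.0]
finger_gap: 0.0457
finger_force: 0.0
```

{"op": "play_rows", "data": {
  "rows": [
    [[-2,0,1,0,0.6],[-4,0,2,0,0.6],[-6,0,3,0,0.6],[-6,0,3,0,0.6],[-6,0,3,0,0.6]]
  ]
}}

```text
clock: 52.0
ee_pos: [0.53, 0.0169, 0.2252]
tool_rot: [-0.026, 1.0, -0.0, 0.001]
wrist_force: [-0.7, -0.3, -0.9]
finger_gap: 0.0565
finger_force: 0.0
```

Run:
```python
from h import *
st(); a=shot('wrist','wf')[0]; b=shot('scene','sf')[0]; t=shot('top','tf')[0]
cv2.imwrite('pics/mf.png',np.vstack([np.hstack([cv2.resize(a,(400,300)),cv2.resize(t[140:350,160:500],(400,300))]),cv2.resize(b[150:390,60:560],(800,300))]))
```

```text
t52.00 tcp [53.    1.69 22.52] yaw -3.089 gap 56.5mm F [-0.7 -0.3 -0.9] M [ 0.1  -0.2   0.01] ff 0.0 j6 -1.66
```

View pics/mf.png

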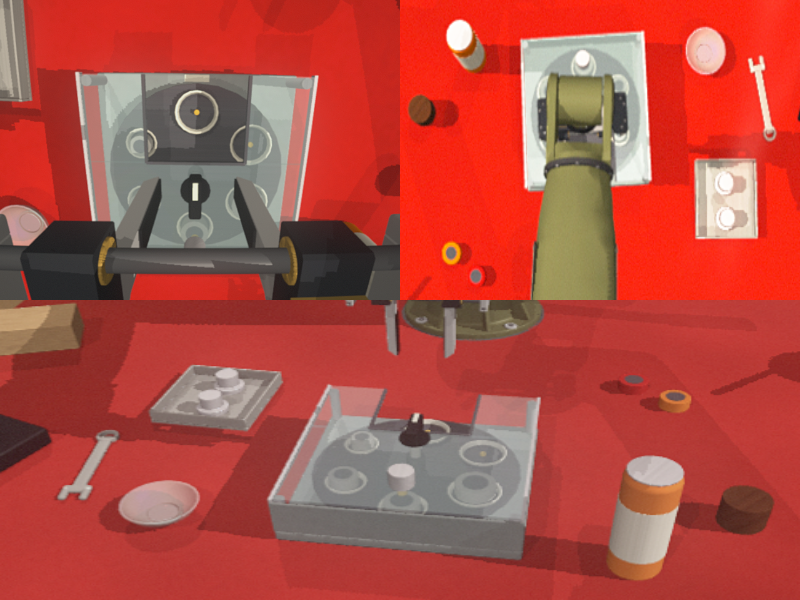

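The final view shows the tick pointing out of the window over the empty nest 0 and both collars upright in the tray. Three seated pistons are visible in the scene view and the fourth, 46, is mostly hidden behind the nozzle. The bystanders and look-alikes haven't moved, so I'll hand in.

```bash
python3 -c "
from plant import *
print(job_done())"
```

```text
the job is handed in; nothing more can be done
None
```

The job is handed in after 52 s of the 210 s: both collars stand in the tray, all four pistons sit in their own nests, and the knob's tick points out of the window. No verdict came back; flatness was checked in wrist pictures, and piston_46 was hidden behind the nozzle in the final view.

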